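Set up the stud press for the next pair of boots

TASK

Get the stud press ready: swing its latch open, slide the loose metal plate flat into the slot until it is fully home, and swing the latch shut again behind it. Pick every stud out of the pocket tray and put them all in the small wooden dish beside the press. Do not knock over the glue jar or the dye bottle.

Things in the scene. Friction and masses are not known exactly. Their poses are not given: they have to be found in the camera images.
- slideway: Green slideway of a stud press, fixed; its place and yaw differ per run. Origin: on its underside (bench height), at the middle of the slot's mouth; +x runs into the slot, +y is left seen along +x. Its flat bed, top 10 mm above the bench, reaches from x = -125 to 120 and y = -64 to 72 mm. Before the mouth (x below 0) the bed is open; from x = 0 to 103 mm it is a slot for the plate.
- slot_mouth (a point): Fixed point on the bed at x = 0, y = 0, z = 10 mm of the slideway. Slot: side rails 84 mm apart (y = -42, 42 mm), flared a little wider over the first 15 mm; over them two dark steel lips reaching in to y = -32 and 32 mm from x = 12 to 103 mm, undersides 20.5 mm and tops 25.5 mm above the bench; end stop at x = 103 mm. Between the lips it is open above.
- slot_end (a point): Fixed point of the slideway at x = 53, y = 0, z = 10 mm in its frame: where the plate's origin comes to lie when the plate is fully home against the end stop (then the plate's rear edge is 3 mm inside the mouth).
- latch (a joint): Steel latch arm over the bed, 12 mm wide, 14 to 24 mm above the bench, on an upright hinge left of the mouth. 0 = shut: it lies straight across the mouth and bars it. Grows as it swings clockwise from above, its free end going out to the slideway's -x, then left; 1.57 = along -x, stop at 1.9 rad. Clear of the plate's path from 1.6. Starts shut or slightly ajar; stays where left (0.6 N at the pin).
- latch_pin (a point): Top of the upright round steel pin (12 mm diameter) by which the latch arm is moved: 110 mm from the hinge at the free end. The top is 67 mm above the bench; 43 mm of pin stand clear above the arm.
- latch_hinge (a point): On the hinge axis of the latch, 14 mm above the bench; at x = -14, y = 62 mm of the slideway.
- plate: Press plate: slab of dark anodised aluminium 100 (x) by 80 (y) by 8 mm, 0.24 kg, with a black upright grip rib on its middle, 44 mm long along the plate's x, 12 mm thick along y, reaching from 8 to 48 mm above the underside. Origin: centre of the underside; z up. It starts lying flat on the bench, left or right of the slideway. It is the same both ways round, so either short edge may go in first.
- tray: Brown wooden pocket tray 170 (x) by 120 (y) by 16 mm, fixed to the bench, on the other side of the slideway from the plate. Origin: centre of the underside. Six square pockets 22 mm wide and 8 mm deep at x = -55, 0, 55 and y = -27, 27 mm; some may be empty.
- dish: Square open dish of light wood, fixed to the bench beside the far end of the slideway, on its left or right: 88 by 88 mm outside, 32 mm high, walls and floor 4 mm. Origin: centre of the underside.
- stud0: Bare aluminium boot stud, 14 g: square foot 20 by 20 by 4 mm, then a round shank 14 mm in diameter up to 26 mm. Origin: centre of the foot's underside; z along the shank. Starts upright in a tray pocket, its foot 8 mm above the bench, its shank standing 18 mm above the tray. May be absent (None from the start).
- stud1: Bare aluminium boot stud, 14 g: square foot 20 by 20 by 4 mm, then a round shank 14 mm in diameter up to 26 mm. Origin: centre of the foot's underside; z along the shank. Starts upright in a tray pocket, its foot 8 mm above the bench, its shank standing 18 mm above the tray. May be absent (None from the start).
- stud2: Bare aluminium boot stud, 14 g: square foot 20 by 20 by 4 mm, then a round shank 14 mm in diameter up to 26 mm. Origin: centre of the foot's underside; z along the shank. Starts upright in a tray pocket, its foot 8 mm above the bench, its shank standing 18 mm above the tray. May be absent (None from the start).
- stud3: Bare aluminium boot stud, 14 g: square foot 20 by 20 by 4 mm, then a round shank 14 mm in diameter up to 26 mm. Origin: centre of the foot's underside; z along the shank. Starts upright in a tray pocket, its foot 8 mm above the bench, its shank standing 18 mm above the tray. May be absent (None from the start).
- stud4: Bare aluminium boot stud, 14 g: square foot 20 by 20 by 4 mm, then a round shank 14 mm in diameter up to 26 mm. Origin: centre of the foot's underside; z along the shank. Starts upright in a tray pocket, its foot 8 mm above the bench, its shank standing 18 mm above the tray. May be absent (None from the start).
- stud5: Bare aluminium boot stud, 14 g: square foot 20 by 20 by 4 mm, then a round shank 14 mm in diameter up to 26 mm. Origin: centre of the foot's underside; z along the shank. Starts upright in a tray pocket, its foot 8 mm above the bench, its shank standing 18 mm above the tray. May be absent (None from the start).
- gluejar: Squat amber glass glue jar with a steel lid, 64 mm across and 75 mm high, beyond the slideway. Origin: centre of the underside. Not part of the work; must stay upright.
- dyebottle: White plastic dye bottle with a black cap, 52 mm across and 130 mm high, beyond the slideway. Origin: centre of the underside. Not part of the work; must stay upright.

How it is judged:
By the outcome, as a careful person would: the job done as asked, in the order asked, and still so for the second after the job is handed in, with the robot touching nothing.
Of stud0, stud1, stud2, stud3, stud4, stud5 only 4 to 6 are there at a start; the rules pass over those that are not, and their reading is None.
At some moment in a run one of plate may be knocked a few centimetres aside while the robot is not near it.
Once in a run the grip may slacken for a moment while it holds something.
It also fails if it takes over 210 s, if anything falls off the work surface, if the arm or the gripper's body presses on something with over 40 N, if the wrist force passes 120 N, or if a joint passes its speed limit or range.

ROBOT

A 6-joint arm with a two-finger parallel gripper is mounted at the origin on the work surface. World frame = base frame: x ahead of the robot, y to its left, z up, the work surface at z = 0. Lengths are in m, angles in rad, forces in N, time in s.
With the tool pointing down it reaches from about 0.3 to 0.85 m from the base axis. Payload 5.4 kg.
Tool frame: the origin (TCP) lies at the very end of the fingers, on their centre line; the grasp point (between the pads) lies 19 mm behind it; y points along the fingers, z is the direction in which the jaws open and shut, and the axes are right-handed (so a half turn about y gives the same grasp; the last joint's range is limited). The gripper opens to 85 mm and grips with 20 to 120 N. Pads are 22 mm wide; open, the fingers measure 114 mm over their backs; the gripper's body (76 mm by 85 mm) begins 54 mm behind the grasp point. The pads swing forward as they close: fully open they stand 13 mm farther back than shut.
Start: joints at [0.939, 0.158, 1.597, -0, 1.386, -0.21], TCP at [0.235, 0.525, 0.231] pointing down, gripper open.
Joint ranges: [-2.91, 2.91], [-0.94, 2.29], [0.18, 2.7], [-1.29, 4.43], [0.17, 2.64], [-3, 3]. Speed limits (rad/s): [2.57, 2.57, 3.14, 3.14, 3.14, 3.14].

INTERFACE

Orientations are given as a unit quaternion [x, y, z, w].
In Python, from plant import sensors, viewer, job_done gives the robot as it stands.
- The arm moves only by the tool servo_tool, never from a script. Its argument "motion" is a list of rows, each an object with "translation": the shift along the tool's x, y, z in mm, a list of three; "turn": the turn, a rotation vector about the tool's x, y, z in rad, a list of three; "grip": the closure, from -1 (fully open) to 1 (shut). In form: [{"translation": [dx, dy, dz], "turn": [ax, ay, az], "grip": grip}, ...]. A call has 1 to 8 rows; each row is the pose to reach, as a shift and turn from the pose measured when the call began, along the tool's axes at that moment; what a row does not reach only later rows make up. A row lasts 1/10 s, in which the tool goes at most 50 mm and 8.59 degrees, less where a joint would pass 70% of its speed; a pose out of reach is approached as far as the arm can. A call with a gripper value outside its range is refused whole. The fingers move at their own pace and stop on an object; "newtons" is the grip in N (left out, the last holds). Time passes only in rows, so rows that repeat a pose let the fingers close. It gives the time, the measured TCP pose, the force and the opening at its end, in the units of the state.
- sensors.observe(): the state, without advancing time (a new reading comes with each control period).
- viewer.grab_frame(name): name is "scene" or "top" or "wrist"; returns the picture (400x640x3 uint8, red, green, blue); there is no depth.
- viewer.camera_model(name): a dict with "fx", "fy", "cx", "cy" (pixels), "eye" and "rotation" of the camera in the world. Camera axes: x right, y down, z forward; pixel columns grow to the right and rows downward; lengths in m; the calibration is good to about 2 mm. A picture is of the moment at which its call begins: read the wrist's pose just before it. camera_model takes no time and is no camera call; for the wrist camera it gives the pose at the moment of the call.
- job_done(): hands the job in, once; it reports no verdict.
Trained networks look in the newest picture that a camera, given by its name, has taken for a name from the list of things; names that differ only in an ending like _2 or _b are one class to them, and where a whole thing is asked for, a point or a joint stands for the part that bears it (a point fixed in the world has none). Each returns a list of dicts, best first, with "conf" (0 to 1); they miss things now and then, are a little off and sometimes report something else, mostly with a low value. They report only what shows in the picture. A call takes as long as a camera call.
- viewer.cut_out(target, camera): "region" (400x640 bool, what is visible of it) and "centre" ([row, column] in pixels, amid what is visible of it).
The state is a dict: "t": time; "joint_positions": joint angles; "dq": joint speeds; "tau": joint torques, N m; "eef_pos": TCP position; "orientation": TCP orientation; "force": force on the tool from outside, world axes, zero at the start; "ft_torque": the same for the moment, N m; "width": opening from 0.0 (shut) to 1.0 (fully open).
Only numpy, scipy, OpenCV 4.12 (cv2) and the standard library are available. Lean on these libraries where they do the work, as an engineer would, in place of code of your own. Each camera call takes 0.05 s, during which the arm holds its last target.

## Working session

There is one attempt and no reset: what is moved stays moved. The work goes in short steps, Python scripts to look and compute and a tool call to move; the robot and the scene stay as the last step left them, time stands still between calls to the robot, and variables do not carry over. Pictures are saved under pics/ and viewed, and the job is handed in when it is done.

Besides the shell and the picture viewer there is one more tool, called after "Call:" as name([rows], argument=value, ...), one row to a line, values as JSON. servo_tool: Moves the arm, as the interface text tells. Its arguments: {"type":"object","properties":{"motion":{"type":"array"},"newtons":{"type":"number"}},"required":["motion"]}

```bash
ls; mkdir -p pics
python3 - <<'E'
from plant import sensors, viewer
import cv2
print(sensors.observe())
for n in ("scene","top","wrist"):
    im=viewer.grab_frame(n); cv2.imwrite(f"pics/{n}0.png",im[:,:,::-1]); m=viewer.camera_model(n); print(n,m)
E
```

```text
pics
{'t': 0.0, 'joint_positions': array([ 9.38902828e-01,  1.59077559e-01,  1.59825676e+00,  6.13312598e-06,
        1.38621617e+00, -2.10093079e-01]), 'dq': array([ 3.10660734e-05,  3.43840263e-05,  8.88066904e-04, -7.64971582e-04,
        1.05243942e-03,  2.02376559e-04]), 'tau': array([-6.71550060e-04, -3.96001267e+01, -3.31425512e+01, -3.29956347e-04,
        8.45439790e-03,  7.10118547e-05]), 'eef_pos': array([0.2350489 , 0.52408846, 0.23028862]), 'orientation': array([ 0.69206979, -0.14831105,  0.14774141, -0.69080801]), 'force': array([-0.1334501 ,  0.53376497,  0.19254323]), 'ft_torque': array([-0.01472704, -0.01266954,  0.01066776]), 'width': 0.9967870190229479}
scene {'fx': 363.9708618506244, 'fy': 363.9708618506244, 'cx': 312.6442635308889, 'cy': 199.26787119926948, 'eye': array([1.19120659, 0.42212873, 0.60802349]), 'rotation': array([ 0.4163725 ,  0.78829969, -0.40304671, -0.20681125])}
top {'fx': 405.5472948870412, 'fy': 405.5472948870412, 'cx': 312.7849690146482, 'cy': 198.95814906561233, 'eye': array([ 0.44532044, -0.00594219,  0.8956401 ]), 'rotation': array([ 0.73075479, -0.6746913 ,  0.06970252, -0.07701066])}
wrist {'fx': 313.79928957236945, 'fy': 313.79928957236945, 'cx': 322.71425460442174, 'cy': 199.79548582703157, 'eye': array([0.16718208, 0.55515207, 0.37264458]), 'rotation': array([0.82989582, 0.53805861, 0.0797147 , 0.12414274])}
```

View pics/scene0.png

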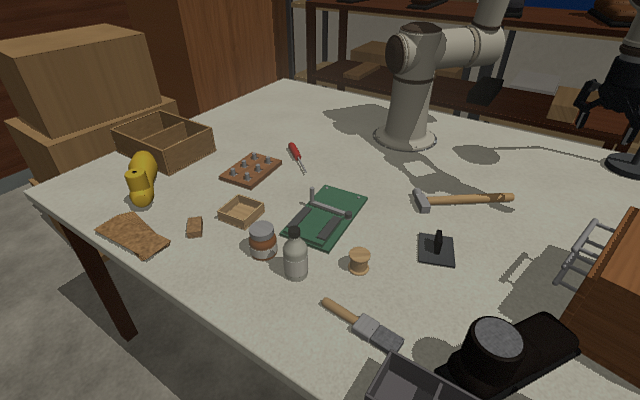

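View pics/top0.png

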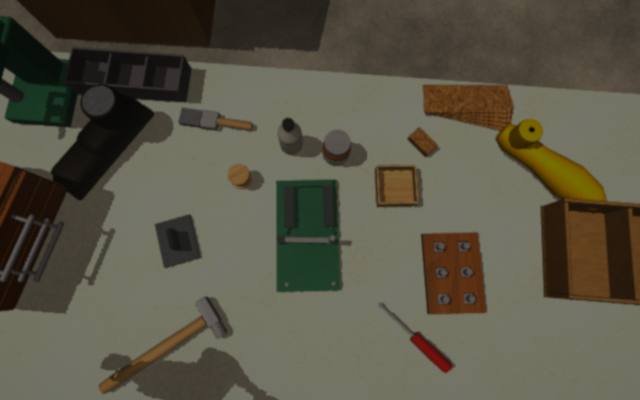

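View pics/wrist0.png

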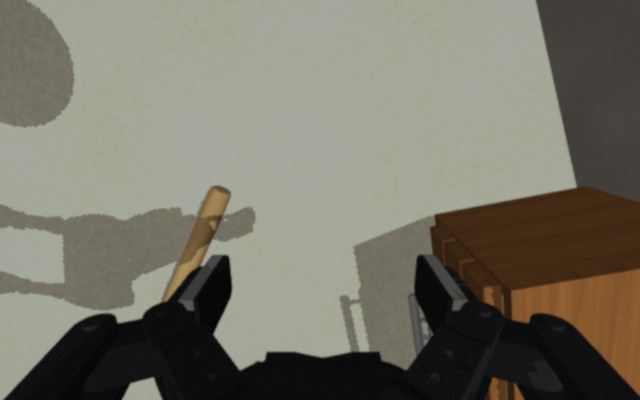

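The scene view shows everything. In the top view the plate is at about (178,241), the slideway at (308,235) with the latch shut across it at row 240, and the dish at (397,186). The tray is at (455,272) with 6 studs, and the jar and bottle are at (337,147) and (289,136). Next I'll measure.

```bash
cat > h.py <<'E'
import numpy as np, cv2
from scipy.spatial.transform import Rotation as R
from plant import sensors, viewer
def cam(n): 
    m=viewer.camera_model(n); return m, R.from_quat(m["rotation"]).as_matrix()
def unproj(mc,uv,z):
    m,Rm=mc; uv=np.atleast_2d(uv).astype(float)
    d=np.c_[(uv[:,0]-m["cx"])/m["fx"],(uv[:,1]-m["cy"])/m["fy"],np.ones(len(uv))]@Rm.T
    e=m["eye"]; s=(z-e[2])/d[:,2]; return e+d*s[:,None]
def proj(mc,P):
    m,Rm=mc; q=(np.atleast_2d(P)-m["eye"])@Rm
    return np.c_[m["fx"]*q[:,0]/q[:,2]+m["cx"],m["fy"]*q[:,1]/q[:,2]+m["cy"]]
def grab(n,name):
    mc=cam(n); im=viewer.grab_frame(n); cv2.imwrite(f"pics/{name}.png",im[:,:,::-1]); return mc,im
def tri(rays): # list of (mc,uv)
    A=np.zeros((3,3));b=np.zeros(3)
    for (m,Rm),uv in rays:
        d=Rm@np.array([(uv[0]-m["cx"])/m["fx"],(uv[1]-m["cy"])/m["fy"],1]);d/=np.linalg.norm(d)
        Pm=np.eye(3)-np.outer(d,d);A+=Pm;b+=Pm@m["eye"]
    return np.linalg.solve(A,b)
def rectfit(mc,region,z):
    ys,xs=np.nonzero(region); P=unproj(mc,np.c_[xs,ys],z)[:,:2]
    (c,s,a)=cv2.minAreaRect((P*1000).astype(np.float32)); return np.array(c),s,a
def tcpR(): 
    o=sensors.observe(); return o["eef_pos"],R.from_quat(o["orientation"]).as_matrix()
def plan(target,dirx=None,yaw=None,Rt=None):
    """shift (mm) and turn in tool axes to reach target; Rt rotation target"""
    p,Rm=tcpR(); s=1000*Rm.T@(np.asarray(target)-p)
    t=R.from_matrix(Rm.T@Rt).as_rotvec() if Rt is not None else np.zeros(3)
    return np.round(s,1),np.round(t,3)
def Rdown(jaw): # tool y down, z (jaw) along angle jaw in world xy
    z=np.array([np.cos(jaw),np.sin(jaw),0]);y=np.array([0,0,-1.]);x=np.cross(y,z); return np.c_[x,y,z]
E
python3 - <<'E'
from h import *
p,Rm=tcpR(); print(p);print(Rm.round(3))
for n in("top","scene","wrist"):
    print(n,cam(n)[1].round(3).tolist())
for n in("top","scene"):
    mc,im=grab(n,n+"1")
    for t in ("plate","slideway","latch","latch_pin","tray","dish","gluejar","dyebottle","stud0"):
        r=viewer.cut_out(t,n)
        for q in r[:7 if t=="stud0" else 1]:
            z=dict(plate=.008,slideway=.01,tray=.016,dish=.032,stud0=.034,latch=.024,latch_pin=.067).get(t,0.07)
            c=q["centre"]; print(n,t,round(q["conf"],2),np.round(c,1),q["region"].sum(),unproj(mc,[c[1],c[0]],z).round(4), *[np.round(v,1) for v in rectfit(mc,q["region"],z)])
E
```

```text
[0.23512329 0.52421181 0.23051493]
[[ 0.912 -0.001  0.409]
 [-0.409 -0.001  0.912]
 [-0.    -1.    -0.001]]
top [[0.08, -0.975, 0.206], [-0.997, -0.078, 0.018], [-0.002, -0.207, -0.978]]
scene [[-0.568, 0.49, -0.662], [0.823, 0.328, -0.463], [-0.01, -0.808, -0.59]]
wrist [[0.408, 0.873, 0.266], [0.913, -0.39, -0.12], [-0.001, 0.292, -0.956]]
top plate 0.58 [238.6 175.5] 1623 [[0.5195 0.3039 0.008 ]] [517.1 301.2] [101.2  80.2] 20.2
top slideway 0.92 [237.3 305.8] 6995 [[0.5449 0.0192 0.01  ]] [553.6  17.6] [247.1 139.7] 5.7
top latch 0.73 [237.  303.8] 341 [[0.5436 0.0231 0.024 ]] [539.3  20.3] [ 15.7 120.8] 3.5
top latch_pin 0.78 [239.3 304.9] 343 [[0.5343 0.0191 0.067 ]] [535.4  19. ] [ 14.3 114.7] 4.0
top tray 0.97 [269.4 455.3] 4111 [[ 0.5012 -0.3052  0.016 ]] [ 496.2 -299. ] [169.7 123.7] 6.9
top dish 0.91 [184.5 395.2] 1701 [[ 0.6736 -0.1671  0.032 ]] [ 674.2 -167.9] [92.6 93.3] 4.6
top gluejar 0.67 [149.5 336.7] 854 [[ 0.7306 -0.0326  0.07  ]] [736.5 -30.8] [80.9 60. ] 4.3
top dyebottle 0.78 [137.6 289.9] 693 [[0.7494 0.0695 0.07  ]] [754.4  70.3] [82.7 51.7] 18.2
top stud0 0.
[... 420 characters left out ...]
99.3] [127.   80.3] 21.0
scene slideway 0.71 [216.6 326.3] 3059 [[0.5634 0.0256 0.01  ]] [559.4   9.6] [254.7 162. ] 6.2
scene latch_pin 0.51 [210.2 326.3] 304 [[0.6025 0.05   0.067 ]] [583.8  34.7] [153.9  50.5] 76.5
scene tray 0.9 [175.2 248.8] 1233 [[ 0.5327 -0.275   0.016 ]] [ 504.3 -293.3] [190.2 142. ] 5.9
scene dish 0.91 [214.3 238.6] 1114 [[ 0.7033 -0.1503  0.032 ]] [ 688.8 -156.3] [114.1 113.2] 5.3
scene gluejar 0.78 [242.1 261.6] 968 [[ 0.7782 -0.0031  0.07  ]] [770.   -7.8] [128.9  58.3] 42.6
scene dyebottle 0.62 [256.6 295. ] 1130 [[0.7728 0.0831 0.07  ]] [760.6  72.5] [163.2  52.7] 35.3
scene stud0 0.4 [172.1 229.9] 28 [[ 0.5714 -0.3128  0.034 ]] [ 564.5 -308.7] [41.7  8.9] 44.9
```

Run:
```python
from h import *
print(plan([0.47,0.05,0.16],Rt=Rdown(np.radians(65))))
```

```text
(array([ 408.3,   71.3, -337. ]), array([0.   , 0.015, 0.   ]))
```

Call:
servo_tool([
  {"translation":[408,71,-337],"turn":[0,0.015,0],"grip":-1},
  {"translation":[408,71,-337],"turn":[0,0.015,0],"grip":-1},
  {"translation":[408,71,-337],"turn":[0,0.015,0],"grip":-1},
  {"translation":[408,71,-337],"turn":[0,0.015,0],"grip":-1},
  {"translation":[408,71,-337],"turn":[0,0.015,0],"grip":-1},
  {"translation":[408,71,-337],"turn":[0,0.015,0],"grip":-1},
  {"translation":[408,71,-337],"turn":[0,0.015,0],"grip":-1},
  {"translation":[408,71,-337],"turn":[0,0.015,0],"grip":-1},
])

```text
t: 1.95
eef_pos: [0.4116, 0.1672, 0.1782]
orientation: [-0.69, 0.153, -0.154, 0.69]
force: [1.5, 0.4, -0.5]
width: 0.999
```

Run:
```python
from h import *
print(plan([0.47,0.05,0.16],Rt=Rdown(np.radians(65))))
```

```text
(array([102.5,  18.3, -81.6]), array([-0.001, -0.   ,  0.001]))
```

Call:
servo_tool([
  {"translation":[102,18,-82],"turn":[0,0,0],"grip":-1},
  {"translation":[102,18,-82],"turn":[0,0,0],"grip":-1},
  {"translation":[102,18,-82],"turn":[0,0,0],"grip":-1},
  {"translation":[102,18,-82],"turn":[0,0,0],"grip":-1},
  {"translation":[102,18,-82],"turn":[0,0,0],"grip":-1},
])

```text
t: 2.45
eef_pos: [0.4693, 0.0495, 0.1602]
orientation: [-0.69, 0.154, -0.154, 0.69]
force: [0.1, 0.4, 0.3]
width: 0.999
```

Run:
```python
from h import *
mc,im=grab("wrist","w2")
for t in ("slideway","latch","latch_pin"):
    for q in viewer.cut_out(t,"wrist")[:2]:
        z=dict(slideway=.01,latch=.024,latch_pin=.067)[t];c=q["centre"]
        print(t,round(q["conf"],2),np.round(c,1),q["region"].sum(),unproj(mc,[c[1],c[0]],z).round(4),*[np.round(v,1) for v in rectfit(mc,q["region"],z)])
        np.save(f"{t}.npy",q["region"])
```

```text
slideway 0.89 [251.1 323. ] 27361 [[0.5327 0.0207 0.01  ]] [557.3   7.1] [252.8 159.2] 6.1
slideway 0.3 [110.9 587.5] 9929 [[0.5078 0.2942 0.01  ]] [514.2 297.6] [102.7  82.6] 21.4
latch 0.81 [264.1 319. ] 1983 [[0.5376 0.014  0.024 ]] [542.2   8.4] [ 34.5 148.8] 11.9
latch_pin 0.72 [264.6 319.5] 2149 [[0.5172 0.0246 0.067 ]] [520.4  19.5] [ 30.1 127. ] 12.0
```

View pics/w2.png

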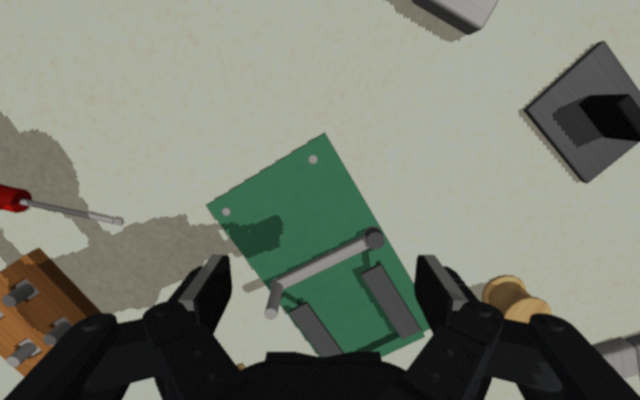

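The wrist view shows the bed's near corners at (325,133) and (207,206). The hinge is at (374,238), the pin foot at (280,288), the pin top at (270,315), and the plate is at upper right.

Run:
```python
from h import *
mc=cam("wrist"); im=cv2.imread("pics/w2.png")
hsv=cv2.cvtColor(im,cv2.COLOR_BGR2HSV); g=((hsv[...,0]>55)&(hsv[...,0]<90)&(hsv[...,1]>80))
ys,xs=np.nonzero(g); print(g.sum())
P=unproj(mc,np.c_[xs,ys],.01)[:,:2]
print(unproj(mc,[[325,133],[207,206],[430,327]],.01).round(4).tolist())
c=P.mean(0)
# near edge (min x'), side edges by percentile at yaw search
best=None
for a in np.radians(np.arange(3,9,.1)):
    u=P@[np.cos(a),np.sin(a)]; v=P@[-np.sin(a),np.cos(a)]
    # left edge sharpness: max v per u-bin
    m=(u<np.percentile(u,60)); b=((u-u.min())/.004).astype(int)
    hi=[v[b==k].max() for k in range(2,55) if (b==k).sum()>5]; lo=[v[b==k].min() for k in range(2,26) if (b==k).sum()>5]
    bv=((v-v.min())/.004).astype(int); ne=[u[bv==k].min() for k in range(3,31) if (bv==k).sum()>5]
    s=np.std(hi)+np.std(lo)+np.std(ne)
    if best is None or s<best[0]: best=(s,a,np.median(hi),np.median(lo),np.median(ne),np.std(hi),np.std(lo),np.std(ne))
print(np.degrees(best[1]),best)
s,a,hi,lo,ne=best[:5]
Ra=np.array([[np.cos(a),-np.sin(a)],[np.sin(a),np.cos(a)]])
O=Ra@[ne+.125,(hi-.072+lo+.064)/2]; print("width",hi-lo,"origin",O)
for pt in ((-14,62,24),(-14,-48,24),(-14,-48,67)):
    w=np.r_[O+Ra@(np.array(pt[:2])/1000),pt[2]/1000]; print(pt,w,proj(mc,w))
# pin and hinge measured
print((unproj(mc,[[374,238]],.026)[:,:2]-O)@Ra,(unproj(mc,[[270,315]],.067)[:,:2]-O)@Ra,(unproj(mc,[[281,288]],.024)[:,:2]-O)@Ra)
```

```text
21752
[[0.4255, 0.0739, 0.01], [0.4407, -0.0605, 0.01], [0.6673, 0.0913, 0.01]]
3.0000000000000004 (np.float64(0.20403881203452), np.float64(0.05235987755982989), np.float64(0.05914484684242339), np.float64(-0.08287981768096603), np.float64(0.531968367660106), np.float64(0.10057800626078596), np.float64(0.10346080577373404), np.float64(0.0))
width 0.1420246645233894 origin [0.65689846 0.01853733]
(-14, 62, 24) [0.63967281 0.07971966 0.024     ] [[415.28374266 319.95111463]]
(-14, -48, 24) [ 0.64542977 -0.03012959  0.024     ] [[322.82353075 359.44092302]]
(-14, -48, 67) [ 0.64542977 -0.03012959  0.067     ] [[322.88652435 394.04785349]]
[[-0.12018658  0.06348912]] [[-0.11568364 -0.04718062]] [[-0.11338055 -0.04354129]]
```

```bash
cat > slide.py <<'E'
from h import *
from scipy.optimize import least_squares
def fit(mc,im_bgr):
    hsv=cv2.cvtColor(im_bgr,cv2.COLOR_BGR2HSV); g=((hsv[...,0]>55)&(hsv[...,0]<90)&(hsv[...,1]>80)).astype(np.uint8)
    n,l,st,_=cv2.connectedComponentsWithStats(g); k=1+st[1:,4].argmax(); 
    cs,_=cv2.findContours((l==k).astype(np.uint8),cv2.RETR_EXTERNAL,cv2.CHAIN_APPROX_NONE)
    h=cv2.convexHull(max(cs,key=len))[:,0]
    # edge pts
    c=max(cs,key=len)[:,0].astype(float); P=unproj(mc,c,.01)[:,:2]
    def loc(p): 
        ca,sa=np.cos(p[2]),np.sin(p[2]); return (P-p[:2])@np.array([[ca,-sa],[sa,ca]])
    def sel(q):
        n=(abs(q[:,0]+.125)<.008)&(q[:,1]>-.055)&(q[:,1]<.063)
        L=(abs(q[:,1]-.072)<.008)&(q[:,0]>-.115)&(q[:,0]<-.025)
        Rr=(abs(q[:,1]+.064)<.008)&(q[:,0]>-.115)&(q[:,0]<-.05); return n,L,Rr
    p=np.array([.556,.014,.11])
    for it in range(6):
        n,L,Rr=sel(loc(p))
        f=lambda p:(lambda q:np.r_[q[n,0]+.125,q[L,1]-.072,q[Rr,1]+.064])(loc(p))
        p=least_squares(f,p,loss="soft_l1",f_scale=.0008).x
    return p,n.sum(),L.sum(),Rr.sum(),np.abs(f(p)).mean()
def s2w(p,pt): 
    ca,sa=np.cos(p[2]),np.sin(p[2]); pt=np.asarray(pt,float)/1000
    return np.array([p[0]+ca*pt[0]-sa*pt[1],p[1]+sa*pt[0]+ca*pt[1],pt[2]])
def w2s(p,w):
    ca,sa=np.cos(p[2]),np.sin(p[2]); d=np.atleast_2d(w)[:,:2]-p[:2]; return 1000*d@np.array([[ca,-sa],[sa,ca]])
E
python3 - <<'E'
from slide import *
mc=cam("wrist"); im=cv2.imread("pics/w2.png"); r=fit(mc,im); p=r[0]; print(p,np.degrees(p[2]),r[1:])
mt=cam("top"); it=cv2.imread("pics/top1.png"); r2=fit(mt,it); print(r2)
for pt in ((-14,62,24),(-14,-48,24),(-14,-48,67),(12,32,25.5),(103,32,25.5),(12,-32,25.5),(-125,72,10),(-125,-64,10),(120,72,10)):
    u=proj(mc,s2w(p,pt))[0]; print(pt,u); cv2.circle(im,tuple(int(v) for v in u),2,(0,0,255),-1)
cv2.imwrite("pics/w2b.png",im[100:400,150:500].repeat(2,0).repeat(2,1))
print(w2s(p,unproj(mc,[[270,315]],.067)),w2s(p,unproj(mc,[[374,238]],.026)))
E
```

```text
[0.55748527 0.01486917 0.10514286] 6.024241871701902 (np.int64(102), np.int64(78), np.int64(50), np.float64(0.0007928359465248754))
(array([0.55915662, 0.01233557, 0.09871597]), np.int64(56), np.int64(44), np.int64(31), np.float64(0.0013263002869021848))
(-14, 62, 24) [374.47112129 240.41444782]
(-14, -48, 24) [279.16093819 291.30650129]
(-14, -48, 67) [272.78854677 319.00292362]
(12, 32, 25.5) [360.44104413 275.76314385]
(103, 32, 25.5) [401.48567541 340.32117846]
(12, -32, 25.5) [305.8736342  304.07334839]
(-125, 72, 10) [324.50898909 133.35295179]
(-125, -64, 10) [205.29472147 205.8530701 ]
(120, 72, 10) [437.21967194 325.83859708]
[[-18.76255098 -47.79705487]] [[-17.42045674  62.9561233 ]]
```

View pics/w2b.png

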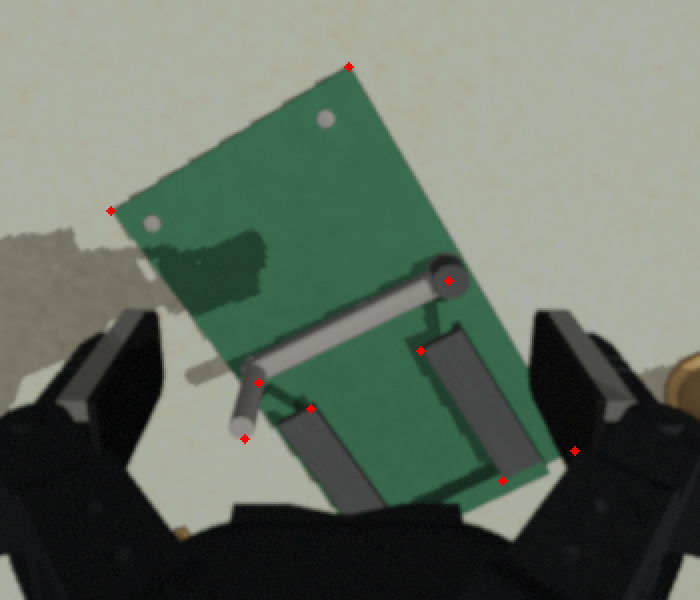

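Run:
```python
from slide import *
p=np.array([.5575,.0149,.105])
w=s2w(p,(-19,-48,110)); print(w, plan(w,Rt=Rdown(np.radians(65))))
im=cv2.imread("pics/top1.png"); cv2.imwrite("pics/top1z.png",cv2.resize(im[160:300,140:360],None,fx=3.5,fy=3.5,interpolation=cv2.INTER_CUBIC))
print(proj(cam("top"),[s2w(p,(-19,-48,67)),s2w(p,(-19,-48,24))]))
```

```text
[ 0.54363539 -0.03482698  0.11      ] (array([103.8,  50.5, -46.4]), array([-0.001,  0.001,  0.001]))
[[331.50794644 236.83311787]
 [330.64604164 239.13612952]]
```

View pics/top1z.png

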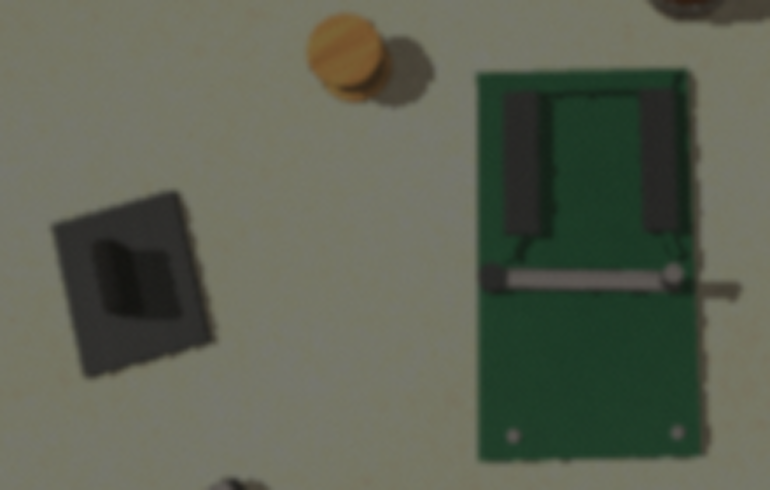

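The top view shows the pin top at about (332,238), against a prediction of (331.5,236.8), so the two views agree.

Call:
servo_tool([
  {"translation":[104,10,-46],"turn":[0,0,0],"grip":-0.4},
  {"translation":[104,30,-46],"turn":[0,0,0],"grip":-0.4},
  {"translation":[104,50,-46],"turn":[0,0,0],"grip":-0.4},
  {"translation":[104,50,-46],"turn":[0,0,0],"grip":-0.4},
], newtons=25)

```text
t: 3.05
eef_pos: [0.5426, -0.0347, 0.1071]
orientation: [-0.69, 0.154, -0.151, 0.691]
force: [-1.0, -0.4, 0.1]
width: 0.699
```

Run:
```python
from slide import *
mc,im=grab("wrist","w3")
p=np.array([.5575,.0149,.105])
print(proj(mc,[s2w(p,(-19,-48,67)),s2w(p,(-19,-48,24))]))
w=s2w(p,(-19,-48,33)); print(plan(w,Rt=Rdown(np.radians(65))))
```

```text
[[322.74668143 230.73244727]
 [322.74092106 209.03665872]]
(array([ 1.5, 75.8, -0.6]), array([-0.   ,  0.002, -0.003]))
```

View pics/w3.png

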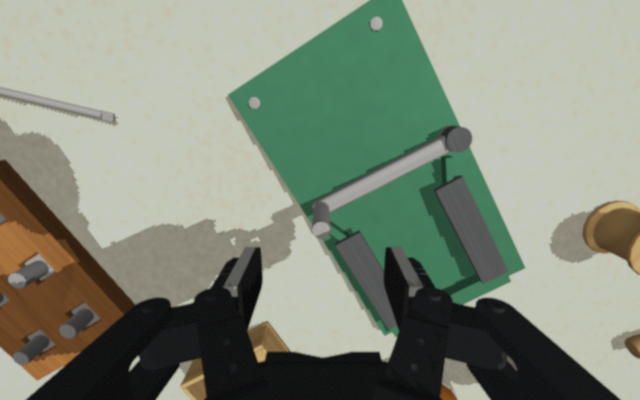

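The pin top is at (321,228), against a prediction of (323,231), so I'll descend and grip.

Call:
servo_tool([
  {"translation":[0,40,-1],"turn":[0,0,0],"grip":-0.4},
  {"translation":[0,74,-1],"turn":[0,0,0],"grip":-0.4},
  {"translation":[0,74,-1],"turn":[0,0,0],"grip":0},
  {"translation":[0,74,-1],"turn":[0,0,0],"grip":1},
  {"translation":[0,74,-1],"turn":[0,0,0],"grip":1},
  {"translation":[0,74,-1],"turn":[0,0,0],"grip":1},
])

```text
t: 3.7
eef_pos: [0.5445, -0.0363, 0.0379]
orientation: [0.691, -0.151, 0.153, -0.69]
force: [-0.8, -5.4, 1.1]
width: 0.124
```

Run:
```python
from slide import *
p=np.array([.5575,.0149,.105])
t,Rm=tcpR(); print(sensors.observe()["width"]*85, w2s(p,t), t)
q=w2s(p,t)[0]; h=np.array([-14,62]); r=np.hypot(*(q-h)); th0=np.arctan2(-(q-h)[0],-(q-h)[1]); print(r,th0)
for th in np.linspace(th0,1.72,14)[1:]:
    # use current pos as anchor
    w=s2w(p,np.r_[h+r*np.array([-np.sin(th),-np.cos(th)]),1000*t[2]]); print(round(th,2),np.round(1000*Rm.T@(w-t),0), w.round(3))
```

```text
10.538296565461222 [[-18.31000919 -49.5560992 ]] [ 0.54448467 -0.03630219  0.03789347]
111.63932751693756 0.03861614589682417
0.17 [-13.  -0.  -6.] [ 0.53  -0.036  0.038]
0.3 [-27.  -0. -10.] [ 0.516 -0.034  0.038]
0.43 [-41.  -0. -13.] [ 0.502 -0.031  0.038]
0.56 [-55.  -0. -14.] [ 0.488 -0.025  0.038]
0.69 [-70.  -0. -12.] [ 0.476 -0.018  0.038]
0.81 [-84.  -0.  -9.] [ 0.464 -0.01   0.038]
0.94 [-98.  -0.  -5.] [0.454 0.    0.038]
1.07 [-110.   -0.    2.] [0.445 0.012 0.038]
1.2 [-122.   -0.   10.] [0.438 0.024 0.038]
1.33 [-133.   -0.   20.] [0.432 0.037 0.038]
1.46 [-143.   -1.   31.] [0.428 0.051 0.038]
1.59 [-150.   -1.   43.] [0.426 0.066 0.038]
1.72 [-157.   -1.   56.] [0.426 0.08  0.038]
```

Call:
servo_tool([
  {"translation":[-13,0,-6],"turn":[0,0,0],"grip":1},
  {"translation":[-27,0,-10],"turn":[0,0,0],"grip":1},
  {"translation":[-41,0,-13],"turn":[0,0,0],"grip":1},
  {"translation":[-55,0,-14],"turn":[0,0,0],"grip":1},
  {"translation":[-70,0,-12],"turn":[0,0,0],"grip":1},
  {"translation":[-84,0,-9],"turn":[0,0,0],"grip":1},
  {"translation":[-98,0,-5],"turn":[0,0,0],"grip":1},
  {"translation":[-98,0,-5],"turn":[0,0,0],"grip":1},
])

```text
t: 4.5
eef_pos: [0.4525, 0.0006, 0.0385]
orientation: [0.692, -0.151, 0.153, -0.69]
force: [-4.3, -3.9, -4.7]
width: 0.126
```

```bash
cat > arc.py <<'E'
from slide import *
import sys
th1=float(sys.argv[1]);n=int(sys.argv[2])
p=np.array([.5575,.0149,.105])
t,Rm=tcpR(); print(sensors.observe()["width"]*85, w2s(p,t), t)
q=w2s(p,t)[0]; h=np.array([-14,62]); r=np.hypot(*(q-h)); th0=np.arctan2(-(q-h)[0],-(q-h)[1]); print(r,th0)
for th in np.linspace(th0,th1,n+1)[1:]:
    w=s2w(p,np.r_[h+110*np.array([-np.sin(th),-np.cos(th)]),1000*t[2]]); print(round(th,2),np.round(1000*Rm.T@(w-t),0), w.round(3))
E
python3 arc.py 1.74 7
```

```text
10.70566565417154 [[-105.95330999   -3.23721433]] [0.4524695  0.00057595 0.03848074]
112.74442492733324 0.9537494075947803
1.07 [-10.  -0.   8.] [0.447 0.012 0.038]
1.18 [-20.  -0.  15.] [0.44  0.023 0.038]
1.29 [-30.  -0.  23.] [0.435 0.034 0.038]
1.4 [-38.  -0.  32.] [0.431 0.045 0.038]
1.52 [-46.  -0.  42.] [0.428 0.058 0.038]
1.63 [-52.  -0.  52.] [0.427 0.07  0.038]
1.74 [-57.  -0.  64.] [0.427 0.082 0.038]
```

Call:
servo_tool([
  {"translation":[-11,0,7],"turn":[0,0,0],"grip":1},
  {"translation":[-21,0,14],"turn":[0,0,0],"grip":1},
  {"translation":[-31,0,22],"turn":[0,0,0],"grip":1},
  {"translation":[-39,0,31],"turn":[0,0,0],"grip":1},
  {"translation":[-47,0,41],"turn":[0,0,0],"grip":1},
  {"translation":[-54,0,52],"turn":[0,0,0],"grip":1},
  {"translation":[-60,0,65],"turn":[0,0,0],"grip":1},
  {"translation":[-60,0,65],"turn":[0,0,0],"grip":1},
])

```text
t: 5.3
eef_pos: [0.422, 0.0862, 0.0379]
orientation: [0.692, -0.153, 0.149, -0.69]
force: [-12.5, 1.6, 5.1]
width: 0.133
```

```bash
python3 arc.py 1.74 1
```

```text
11.304253490514212 [[-127.304791     85.13165797]] [0.42197392 0.08622035 0.03793396]
115.64190098339046 1.7721831763247062
1.74 [ 7. -0. -1.] [0.427 0.082 0.038]
```

Call:
servo_tool([
  {"translation":[5,0,0],"turn":[0,0,0],"grip":-0.3},
  {"translation":[5,0,0],"turn":[0,0,0],"grip":-0.3},
  {"translation":[5,0,0],"turn":[0,0,0],"grip":-0.3},
  {"translation":[5,-30,0],"turn":[0,0,0],"grip":-0.3},
  {"translation":[5,-75,0],"turn":[0,0,0],"grip":-0.3},
  {"translation":[5,-100,0],"turn":[0,0,0],"grip":-0.3},
  {"translation":[5,-110,0],"turn":[0,0,0],"grip":-0.3},
])

```text
t: 6.0
eef_pos: [0.4298, 0.0841, 0.1516]
orientation: [0.692, -0.151, 0.152, -0.69]
force: [-0.4, -0.4, -1.3]
width: 0.653
```

Run:
```python
from slide import *
mc,im=grab("top","top2")
cv2.imwrite("pics/top2z.png",cv2.resize(im[160:300,140:360,::-1],None,fx=3.5,fy=3.5,interpolation=cv2.INTER_CUBIC))
print(plan([0.49,0.29,0.15],Rt=Rdown(np.radians(110))))
```

```text
(array([-31.2,   1. , 212.3]), array([ 0.003, -0.78 ,  0.001]))
```

View pics/top2z.png

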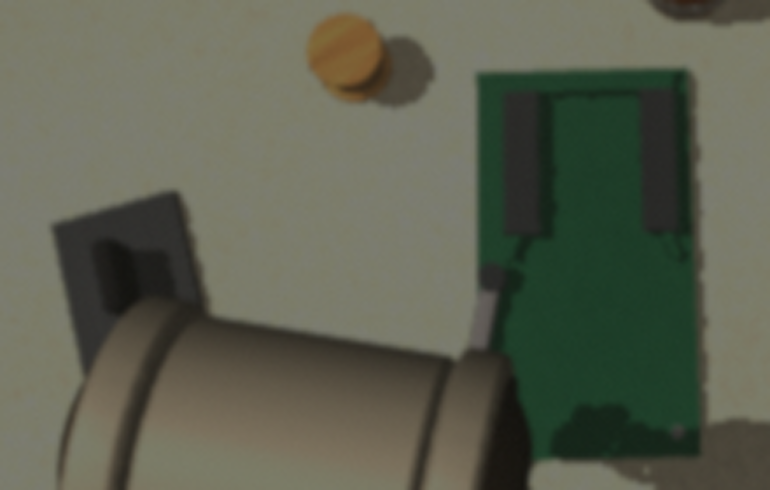

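The latch arm now runs back along -x, so it is open. Next is the plate.

Call:
servo_tool([
  {"translation":[-31,0,212],"turn":[0,-0.78,0],"grip":-1},
  {"translation":[-31,0,212],"turn":[0,-0.78,0],"grip":-1},
  {"translation":[-31,0,212],"turn":[0,-0.78,0],"grip":-1},
  {"translation":[-31,0,212],"turn":[0,-0.78,0],"grip":-1},
  {"translation":[-31,0,212],"turn":[0,-0.78,0],"grip":-1},
  {"translation":[-31,0,212],"turn":[0,-0.78,0],"grip":-1},
  {"translation":[-31,0,212],"turn":[0,-0.78,0],"grip":-1},
])

```text
t: 6.75
eef_pos: [0.4892, 0.289, 0.1492]
orientation: [0.698, 0.121, -0.123, -0.695]
force: [-0.5, 0.2, -0.2]
width: 0.997
```

Run:
```python
from slide import *
mc,im=grab("wrist","w4")
for q in viewer.cut_out("plate","wrist")[:2]:
    c=q["centre"]; print(round(q["conf"],2),np.round(c,1),q["region"].sum(),*[np.round(v,1) for v in rectfit(mc,q["region"],.008)])
o=sensors.observe();print(o["eef_pos"])
p=np.array([.5575,.0149,.105])
```

```text
0.57 [212.6 321.1] 8030 [515.7 300.7] [100.2  79.3] 20.9
0.39 [77.7 86.2] 4300 [487.4  61.7] [132.9  55. ] 3.0
[0.48950402 0.28837402 0.14997996]
```

View pics/w4.png

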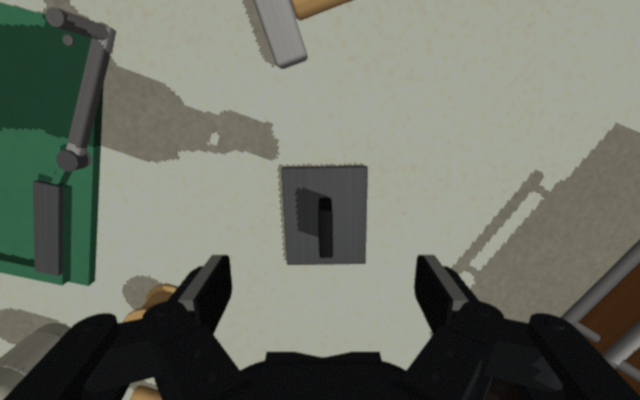

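Run:
```python
from slide import *
mc=cam("wrist"); a=np.radians(20.9); c=np.array([.5157,.3007]); Ra=np.array([[np.cos(a),-np.sin(a)],[np.sin(a),np.cos(a)]])
im=cv2.imread("pics/w4.png")
for x,y,z in [(s*50,t*40,8) for s in(-1,1) for t in(-1,1)]+[(s*22,t*6,z) for s in(-1,1) for t in(-1,1) for z in (8,48)]:
    u=proj(mc,np.r_[c+Ra@[x/1e3,y/1e3],z/1e3])[0]; cv2.circle(im,(int(u[0]*1),int(u[1])),1,(0,0,255) if z==8 else (0,255,0),-1)
cv2.imwrite("pics/w4z.png",cv2.resize(im[150:290,240:400],None,fx=4,fy=4,interpolation=cv2.INTER_NEAREST))
print(plan(np.r_[c,.07],Rt=Rdown(np.radians(110.9))),plan(np.r_[c,.019],Rt=Rdown(np.radians(110.9))))
```

```text
(array([29. , 79.9,  3. ]), array([ 0.003, -0.019, -0.002])) (array([ 29.1, 130.9,   3.1]), array([ 0.003, -0.019, -0.002]))
```

View pics/w4z.png

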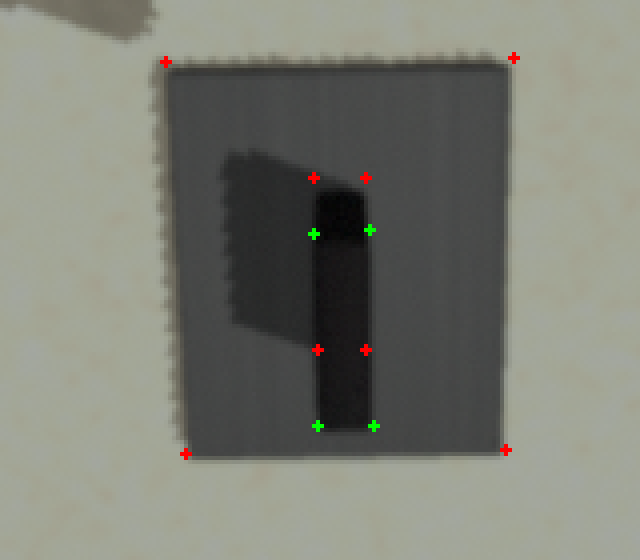

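The overlay fits the plate and rib within about 1.5 px. The rib top matches at 48 mm.

Call:
servo_tool([
  {"translation":[31,40,3],"turn":[0,-0.019,0],"grip":-1},
  {"translation":[31,80,3],"turn":[0,-0.019,0],"grip":-1},
  {"translation":[31,115,3],"turn":[0,-0.019,0],"grip":-1},
  {"translation":[31,131,3],"turn":[0,-0.019,0],"grip":-1},
  {"translation":[31,131,3],"turn":[0,-0.019,0],"grip":1},
  {"translation":[31,131,3],"turn":[0,-0.019,0],"grip":1},
  {"translation":[31,131,3],"turn":[0,-0.019,0],"grip":1},
  {"translation":[31,131,3],"turn":[0,-0.019,0],"grip":1},
], newtons=60)

```text
t: 7.65
eef_pos: [0.5191, 0.3017, 0.0212]
orientation: [0.696, 0.129, -0.127, -0.694]
force: [0.4, 0.4, 0.8]
width: 0.333
```

Run:
```python
from slide import *
t,Rm=tcpR(); print(t,sensors.observe()["width"]*85,sensors.observe()["force"])
p=np.array([.5575,.0149,.105])
print(s2w(p,(-62,0,10)))
w=s2w(p,(-62,0,0)); 
for z in (.08,.030): print(plan(np.r_[w[:2],z],Rt=Rdown(p[2]+np.pi/2)))
```

```text
[0.51913688 0.30171948 0.02116219] 28.29019808803555 [0.37337633 0.37755669 0.75963101]
[0.49584146 0.00840196 0.01      ]
(array([-126.1,  -58.2, -266. ]), array([0.003, 0.259, 0.002]))
(array([-126.2,   -8.2, -265.8]), array([0.003, 0.259, 0.002]))
```

Call:
servo_tool([
  {"translation":[0,3,0],"turn":[0,0,0],"grip":1},
  {"translation":[0,3,0],"turn":[0,0,0],"grip":1},
  {"translation":[0,3,0],"turn":[0,0,0],"grip":1},
  {"translation":[0,3,0],"turn":[0,0,0],"grip":1},
], newtons=60)

```text
t: 8.05
eef_pos: [0.5204, 0.3021, 0.0197]
orientation: [0.696, 0.13, -0.126, -0.695]
force: [-0.5, -0.1, 5.8]
width: 0.124
```

Run:
```python
from slide import *
t,Rm=tcpR(); print(t,sensors.observe()["width"]*85,sensors.observe()["force"])
```

```text
[0.52038645 0.3021051  0.01972163] 10.564346225117923 [-0.52791218 -0.09226352  5.76904218]
```

Call:
servo_tool([
  {"translation":[0,-20,0],"turn":[0,0,0],"grip":1},
  {"translation":[0,-60,0],"turn":[0,0,0],"grip":1},
  {"translation":[0,-100,0],"turn":[0,0,0],"grip":1},
  {"translation":[-40,-108,-80],"turn":[0,0.08,0],"grip":1},
  {"translation":[-65,-108,-125],"turn":[0,0.15,0],"grip":1},
  {"translation":[-85,-108,-170],"turn":[0,0.2,0],"grip":1},
  {"translation":[-105,-108,-215],"turn":[0,0.26,0],"grip":1},
  {"translation":[-126,-108,-260],"turn":[0,0.26,0],"grip":1},
])

```text
t: 8.85
eef_pos: [0.4965, 0.052, 0.1276]
orientation: [0.707, 0.038, -0.035, -0.706]
force: [0.2, 0.5, -2.3]
width: 0.132
```

```bash
cat > pl.py <<'E'
from slide import *
import sys
p=np.array([.5575,.0149,.105])
x,y,z=map(float,sys.argv[1:4]); t,Rm=tcpR(); o=sensors.observe()
jaw=np.degrees(np.arctan2(Rm[1,2],Rm[0,2])); print("slide xy",w2s(p,t).round(1),"z",t[2].round(4),"jaw-slide",round(jaw-np.degrees(p[2]),2),"w",round(o["width"]*85,1),"F",o["force"].round(1))
print(plan(np.r_[s2w(p,(x,y,0))[:2],z/1000],Rt=Rdown(p[2]+np.pi/2)))
E
python3 pl.py -62 0 70
python3 - <<'E'
from h import *
grab("wrist","w5"); grab("top","top5"); grab("scene","sc5")
E
```

```text
slide xy [[-56.7  43.2]] z 0.1276 jaw-slide 89.91 w 11.2 F [ 0.2  0.5 -2.3]
(array([ -5.5,  57.7, -43.1]), array([ 0.002, -0.002,  0.005]))
```

View pics/w5.png

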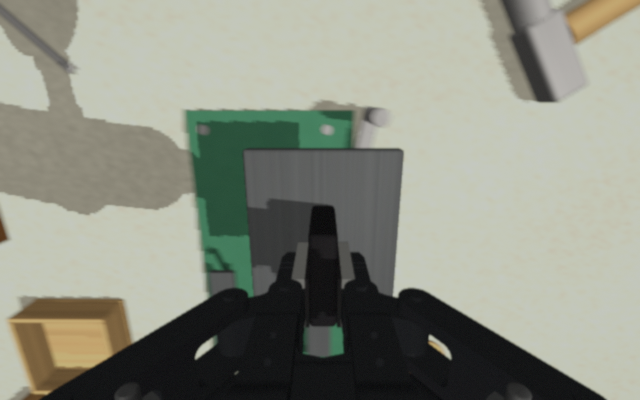

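The plate is held straight, with its rear corners at (245,149) and (403,149). I'll check its offset in the hand.

Run:
```python
from slide import *
p=np.array([.5575,.0149,.105]); mc=cam("wrist"); t,_=tcpR(); z=t[2]-.0197+.008
print(w2s(p,unproj(mc,[[245,149.5],[403,149.5]],z)), w2s(p,t), z)
```

```text
[[-109.74832179    4.98167448]
 [-109.39674206   82.04616708]] [[-56.29711034  42.32929051]] 0.11591120682626138
```

Call:
servo_tool([
  {"translation":[-5,0,-43],"turn":[0,0,0],"grip":1},
  {"translation":[-5,20,-43],"turn":[0,0,0],"grip":1},
  {"translation":[-5,45,-43],"turn":[0,0,0],"grip":1},
  {"translation":[-5,57,-43],"turn":[0,0,0],"grip":1},
  {"translation":[-5,57,-43],"turn":[0,0,0],"grip":1},
])

```text
t: 9.5
eef_pos: [0.4946, 0.0092, 0.0685]
orientation: [0.706, 0.035, -0.035, -0.706]
force: [-0.9, -0.1, -3.5]
width: 0.128
```

```bash
python3 pl.py -62 0 32
python3 - <<'E'
from h import *
grab("wrist","w6")
E
```

```text
slide xy [[-63.1   0.9]] z 0.0685 jaw-slide 89.73 w 10.9 F [-0.9 -0.1 -3.5]
(array([ 1.1, 36.5, -0.9]), array([ 0.   , -0.005, -0.   ]))
```

View pics/w6.png

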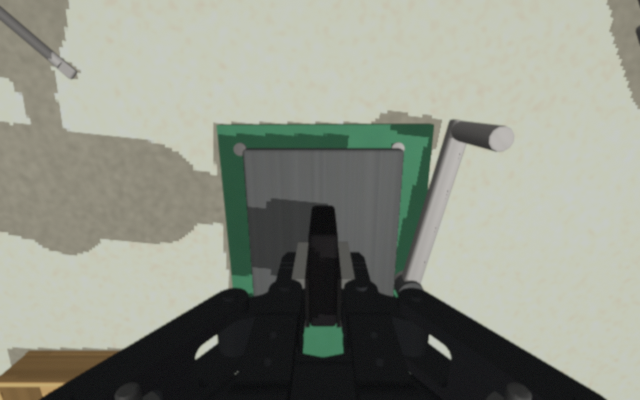

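Run:
```python
from slide import *
im=cv2.imread("pics/w6.png"); cv2.imwrite("pics/w6z.png",cv2.resize(im[110:350,210:440],None,fx=3,fy=2.5,interpolation=cv2.INTER_CUBIC))
g=cv2.cvtColor(im,cv2.COLOR_BGR2GRAY); print(g[170,238:252],g[170,396:410],g[135:160,270],g[145:155,380]); print(g[215,300:345])
```

```text
[68 68 68 67 66 62 67 80 90 94 94 96 95 94] [ 99  96  95  95  94  89  94 106 112 111 111 112 112 112] [70 70 70 70 70 70 70 69 69 67 69 67 61 51 56 74 86 89 92 93 94 93 93 93
 93] [109 107  96  73  61  74  88  95  99  99]
[ 59  58  60  59  58  58  59  58  58  57  46  30  20  15  13  14  15  12
  15  15  16  14  14  14  14  13  14  14  11   9  12   8  16  13  29  61
  86  96  97  98  98  99 101 101 100]
```

View pics/w6z.png

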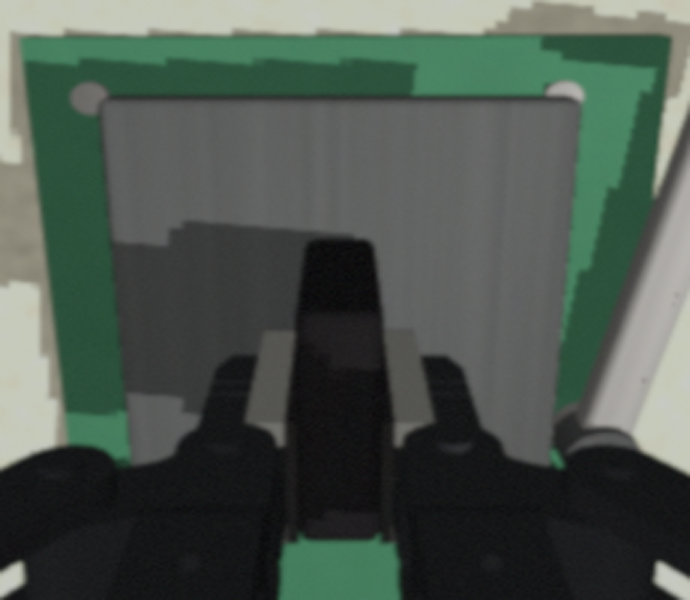

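Run:
```python
from slide import *
from scipy.optimize import least_squares
mc=cam("wrist"); t,Rm=tcpR(); p=np.array([.5575,.0149,.105])
pts=np.array([(-50,-40,8),(-50,40,8),(-22,-6,8),(-22,6,8),(-22,-6,48),(-22,6,48),(22,-6,48),(22,6,48)])/1e3
obs=np.array([(244.3,149.5),(402.8,149.5),(311.5,207),(334.2,207),(309.5,235.5),(337,235.5),(306.5,324),(339.5,324)])
Rs=R.from_euler('z',p[2]).as_matrix()
def f(q):
    W=(t+Rs@q[:3])+ (pts@R.from_euler('ZYX',q[3:6]).as_matrix().T)@Rs.T
    return (proj(mc,W)-obs).ravel()
r=least_squares(f,[0,0,-.02,0,0,0]); print("offset mm",1000*r.x[:3],"yaw,pitch,roll deg",np.degrees(r.x[3:])); print(r.fun.reshape(-1,2).round(1).tolist())
```

```text
offset mm [ -1.69897293   0.53021785 -24.39624533] yaw,pitch,roll deg [-0.29857266  0.25919153  0.00414774]
[[-0.5, 1.8], [-0.0, 2.1], [0.3, -2.7], [0.3, -2.6], [-1.0, -0.5], [0.9, -0.4], [3.2, 1.0], [-3.2, 1.0]]
```

Call:
servo_tool([
  {"translation":[1,20,-1.5],"turn":[0,-0.01,0],"grip":1},
  {"translation":[1,30,-1.5],"turn":[0,-0.01,0],"grip":1},
  {"translation":[1,34,-1.5],"turn":[0,-0.01,0],"grip":1},
  {"translation":[1,36,-1.5],"turn":[0,-0.01,0],"grip":1},
  {"translation":[1,36,-1.5],"turn":[0,-0.01,0],"grip":1},
])

```text
t: 10.05
eef_pos: [0.4975, 0.0074, 0.0345]
orientation: [0.706, 0.04, -0.038, -0.706]
force: [0.3, -0.4, -3.6]
width: 0.134
```

```bash
python3 pl.py -62 -0.5 30
```

```text
slide xy [[-60.4  -1.2]] z 0.0345 jaw-slide 90.31 w 11.4 F [ 0.3 -0.4 -3.6]
(array([-1.6,  4.5,  0.7]), array([0.001, 0.005, 0.003]))
```

Call:
servo_tool([
  {"translation":[0,2,0.5],"turn":[0,0,0],"grip":1},
  {"translation":[0,4,0.5],"turn":[0,0,0],"grip":1},
  {"translation":[0,4,0.5],"turn":[0,0,0],"grip":1},
])

```text
t: 10.35
eef_pos: [0.4974, 0.0079, 0.0304]
orientation: [0.706, 0.04, -0.038, -0.706]
force: [-0.2, -0.9, -3.3]
width: 0.125
```

```bash
python3 pl.py -62 -0.5 30
python3 - <<'E'
from h import *
grab("wrist","w7");grab("scene","sc7")
im=cv2.imread("pics/sc7.png"); cv2.imwrite("pics/sc7z.png",cv2.resize(im[150:270,240:420],None,fx=4,fy=4,interpolation=cv2.INTER_CUBIC))
E
```

```text
slide xy [[-60.5  -0.6]] z 0.0304 jaw-slide 90.31 w 10.6 F [-0.2 -0.9 -3.3]
(array([-1.5,  0.4,  0.2]), array([0.001, 0.005, 0.003]))
```

View pics/sc7z.png

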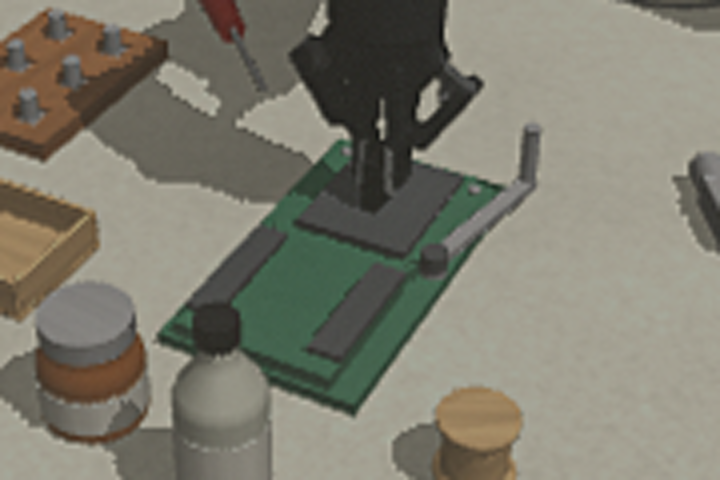

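View pics/w7.png

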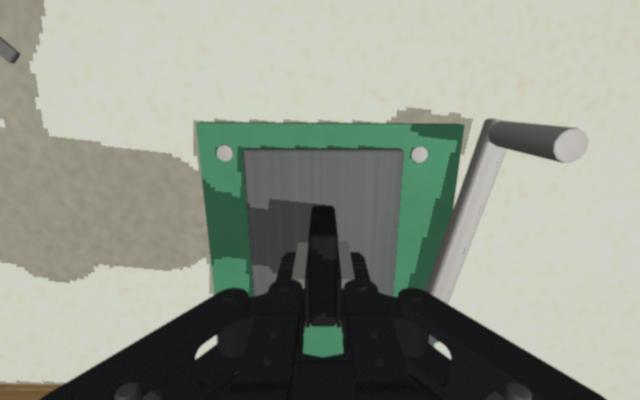

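Call:
servo_tool([
  {"translation":[0,1,0],"turn":[0,0,0],"grip":1},
  {"translation":[0,2,0],"turn":[0,0,0],"grip":1},
  {"translation":[0,2,0],"turn":[0,0,0],"grip":1},
])

```text
t: 10.75
eef_pos: [0.4977, 0.0079, 0.0297]
orientation: [0.706, 0.04, -0.038, -0.706]
force: [-5.6, 1.0, 8.9]
width: 0.124
```

```bash
python3 pl.py -5 -0.5 30; python3 pl.py 56 -0.5 30
```

```text
slide xy [[-60.2  -0.7]] z 0.0297 jaw-slide 90.32 w 10.6 F [-5.6  1.   8.9]
(array([55.2, -0.1, -0.1]), array([0.001, 0.006, 0.003]))
slide xy [[-60.2  -0.7]] z 0.0297 jaw-slide 90.32 w 10.6 F [-5.6  1.   8.9]
(array([ 1.162e+02,  1.000e-01, -4.000e-01]), array([0.001, 0.006, 0.003]))
```

The plate touches the bed at TCP z 0.030. Next I slide it forward gently.

Call:
servo_tool([
  {"translation":[8,0,0],"turn":[0,0.005,0],"grip":1},
  {"translation":[16,0,0],"turn":[0,0.005,0],"grip":1},
  {"translation":[22,0,0],"turn":[0,0.005,0],"grip":1},
  {"translation":[28,0,0],"turn":[0,0.005,0],"grip":1},
  {"translation":[34,0,0],"turn":[0,0.005,0],"grip":1},
])

```text
t: 11.25
eef_pos: [0.5319, 0.0117, 0.0298]
orientation: [0.707, 0.038, -0.036, -0.706]
force: [-1.4, 0.3, 0.5]
width: 0.129
```

```bash
python3 pl.py 56 -0.5 30
python3 - <<'E'
from h import *
grab("wrist","w8");grab("scene","sc8")
im=cv2.imread("pics/sc8.png"); cv2.imwrite("pics/sc8z.png",cv2.resize(im[150:270,240:420],None,fx=4,fy=4,interpolation=cv2.INTER_CUBIC))
E
```

```text
slide xy [[-25.8  -0.5]] z 0.0298 jaw-slide 90.05 w 11.0 F [-1.4  0.3  0.5]
(array([81.8,  0. , -0. ]), array([0.002, 0.001, 0.003]))
```

View pics/sc8z.png

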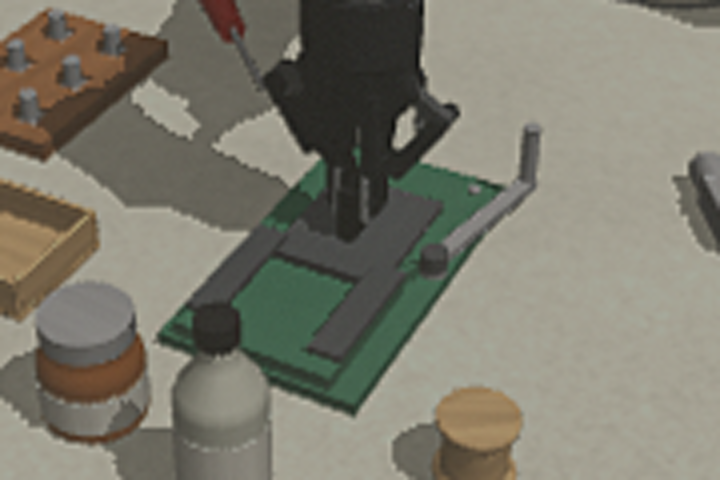

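Call:
servo_tool([
  {"translation":[10,0,0],"turn":[0,0.0,0],"grip":1},
  {"translation":[20,0,0],"turn":[0,0.0,0],"grip":1},
  {"translation":[30,0,0],"turn":[0,0,0],"grip":1},
  {"translation":[40,0,0],"turn":[0,0,0],"grip":1},
  {"translation":[50,0,0],"turn":[0,0,0],"grip":1},
  {"translation":[60,0,0],"turn":[0,0,0],"grip":1},
  {"translation":[70,0,0],"turn":[0,0,0],"grip":1},
])

```text
t: 12.05
eef_pos: [0.6029, 0.0191, 0.0298]
orientation: [0.707, 0.039, -0.036, -0.706]
force: [-0.6, -0.6, -2.8]
width: 0.125
```

```bash
python3 pl.py 56 -0.5 30
```

```text
slide xy [[45.6 -0.5]] z 0.0298 jaw-slide 90.04 w 10.6 F [-0.6 -0.6 -2.8]
(array([10.4, -0.1,  0. ]), array([0.002, 0.001, 0.004]))
```

Call:
servo_tool([
  {"translation":[4,0.5,0],"turn":[0,0,0],"grip":1},
  {"translation":[8,0.5,0],"turn":[0,0,0],"grip":1},
  {"translation":[10,0.5,0],"turn":[0,0,0],"grip":1},
  {"translation":[12,0.5,0],"turn":[0,0,0],"grip":1},
  {"translation":[12,0.5,0],"turn":[0,0,0],"grip":1},
])

```text
t: 12.55
eef_pos: [0.6129, 0.0202, 0.0299]
orientation: [0.707, 0.037, -0.038, -0.706]
force: [-12.1, -1.7, 11.8]
width: 0.132
```

```bash
python3 pl.py 56 -0.5 30
python3 - <<'E'
from slide import *
mc,im=grab("wrist","w9")
p=np.array([.5575,.0149,.105])
print(proj(mc,[s2w(p,(x,y,18)) for x,y in((3,-30),(3,30))]),proj(mc,[s2w(p,(x,y,10)) for x,y in((0,-30),(0,30))]))
E
```

```text
slide xy [[55.6 -0.5]] z 0.0299 jaw-slide 90.05 w 11.2 F [-12.1  -1.7  11.8]
(array([ 0.4, -0.1,  0. ]), array([ 0.001,  0.001, -0.002]))
[[262.05880529 150.75399457]
 [384.51160076 151.03587344]] [[264.64528874 142.66929547]
 [381.9247667  142.93914649]]
```

View pics/w9.png

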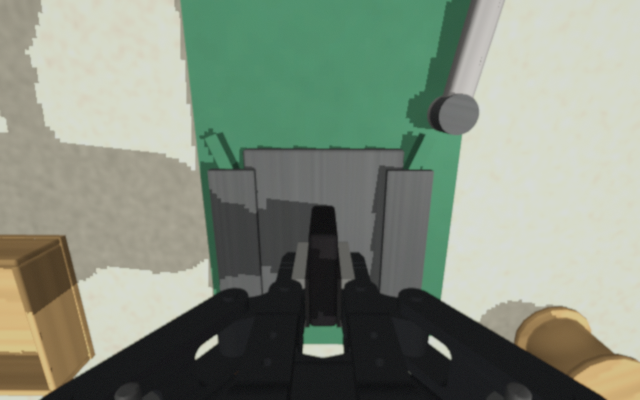

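The plate's rear edge is at row 150, where the home position predicts 151, and the force has risen to 12 N. One more push to confirm.

Call:
servo_tool([
  {"translation":[3,0,0],"turn":[0,0,0],"grip":1},
  {"translation":[4,0,0],"turn":[0,0,0],"grip":1},
  {"translation":[4,0,0],"turn":[0,0,0],"grip":1},
])

```text
t: 12.9
eef_pos: [0.613, 0.0203, 0.0303]
orientation: [0.707, 0.034, -0.042, -0.706]
force: [-19.5, -2.7, 17.0]
width: 0.13
```

Call:
servo_tool([
  {"translation":[0,0,0],"turn":[0,0,0],"grip":-0.5},
  {"translation":[0,0,0],"turn":[0,0,0],"grip":-0.5},
  {"translation":[0,0,0],"turn":[0,0,0],"grip":-0.5},
  {"translation":[0,-30,0],"turn":[0,0,0],"grip":-0.5},
  {"translation":[0,-70,0],"turn":[0,0,0],"grip":-0.5},
  {"translation":[0,-100,0],"turn":[0,0,0],"grip":-0.5},
  {"translation":[-40,-100,0],"turn":[0,0,0],"grip":-0.5},
  {"translation":[-80,-100,0],"turn":[0,0,0],"grip":-0.5},
])

```text
t: 13.7
eef_pos: [0.5357, 0.0117, 0.1329]
orientation: [0.707, 0.035, -0.04, -0.705]
force: [-1.1, 0.3, 0.3]
width: 0.746
```

```bash
python3 pl.py 56 -0.5 30
python3 - <<'E'
from slide import *
mc,im=grab("wrist","w10"); cv2.imwrite("pics/w10.png",im[:,:,::-1])
p=np.array([.5575,.0149,.105])
print(proj(mc,[s2w(p,(x,y,18)) for x,y in((3,-30),(3,30))]))
th=1.74
for th in (1.65,1.75,1.85): print(th,proj(mc,s2w(p,(-14-110*np.sin(th),62-110*np.cos(th),67))))
E
```

```text
slide xy [[-22.   -0.9]] z 0.1329 jaw-slide 90.11 w 63.4 F [-1.1  0.3  0.3]
(array([ 78.7, 102.4,   0.5]), array([ 0.002,  0.002, -0.007]))
[[289.3041265  223.55340857]
 [357.77555965 223.79027956]]
1.65 [[440.08147959  58.7282343 ]]
1.75 [[457.63532147  61.29720928]]
1.85 [[474.54847245  65.75836915]]
```

View pics/w10.png

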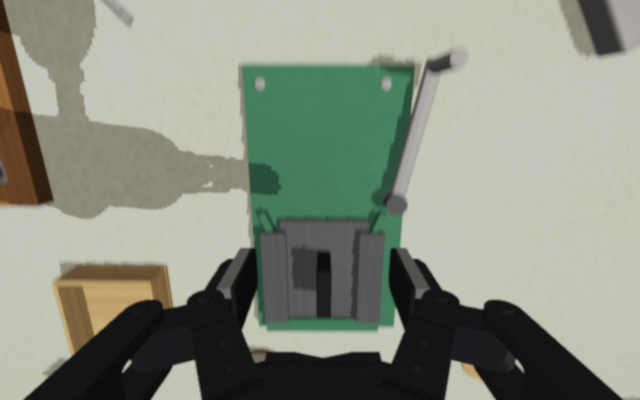

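Run:
```python
from slide import *
mc=cam("wrist"); im=cv2.imread("pics/w10.png"); r=fit(mc,im); print(r)
p=r[0]
print("pred rear edge",proj(mc,[s2w(p,(x,0,18)) for x in (0,3)]),"lip start",proj(mc,[s2w(p,(x,y,25.5)) for x,y in ((12,-37),(12,37),(103,-37))]))
g=cv2.cvtColor(im,cv2.COLOR_BGR2GRAY)
print(g[205:240,340]); print(g[215:245,275],g[215:245,370])
cv2.imwrite("pics/w10z.png",cv2.resize(im[190:340,230:420],None,fx=4,fy=4,interpolation=cv2.INTER_CUBIC))
```

```text
(array([ 0.51506686,  0.00216245, -0.00404267]), np.int64(0), np.int64(100), np.int64(53), np.float64(0.002332156492717112))
pred rear edge [[310.78407279 185.37398783]
 [310.41666201 188.86194169]] lip start [[263.74118907 196.79477837]
 [353.77575094 206.51184739]
 [257.46784199 294.56163278]]
[106 106 106 106 106 106 105 105 105 105 100  95  87  83  79  77  79  84
  90  93  93  93  94  94  94  93  94  93  93  94  93  94  93  93  93]
[103 102 101 101 100 100  97  96  92  84  77  69  59  52  45  44  54  60
  68  76  81  85  87  87  86  87  87  86  86  86] [65 65 65 66 67 64 65 65 64 63 62 58 57 53 49 48 54 61 69 75 81 88 91 91
 91 90 92 91 92 91]
```

View pics/w10z.png

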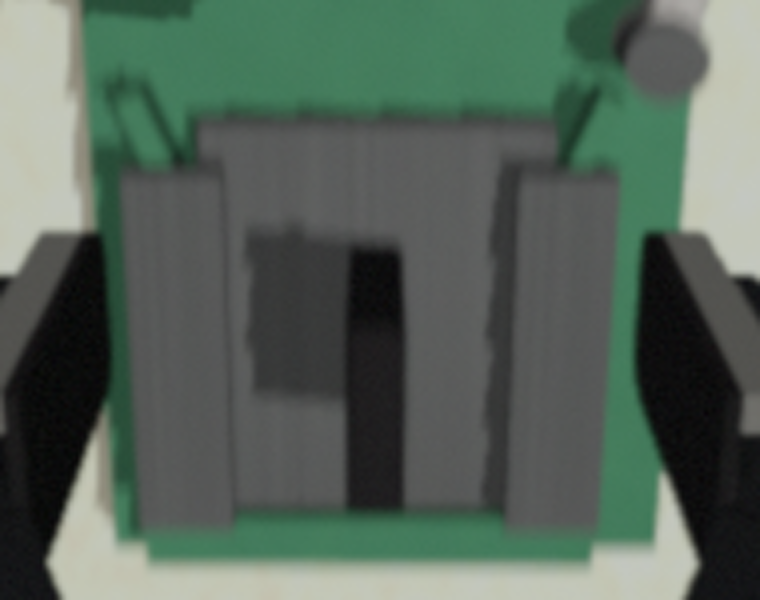

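Run:
```python
from slide import *
mc=cam("wrist"); p=np.array([.5575,.0149,.105])
print("rear edge",proj(mc,[s2w(p,(x,0,18)) for x in (0,3)]),"lip",proj(mc,[s2w(p,(x,37,25.5)) for x in (12,103)]),"bed near",proj(mc,[s2w(p,(-125,72,10)),s2w(p,(-125,-64,10))]), "front edge",proj(mc,s2w(p,(103,0,18))))
```

```text
rear edge [[320.59413773 234.27043408]
 [320.58840638 237.48185677]] lip [[363.74935659 250.76182549]
 [359.94502452 340.11143076]] bed near [[412.61466637  82.21525822]
 [239.26998096  81.54137798]] front edge [[320.41518009 334.54506004]]
```

The arm was still settling, so that later prediction is stale. With the pose read at capture, the home rear edge is predicted at row 223.5 and seen at about 222, and the front butts the end stop. The plate is home. The pin is at (459,57), so the latch is at about 1.75 rad. Now I'll shut it.

Run:
```python
from slide import *
p=np.array([.5575,.0149,.105]); th=1.75
w=s2w(p,(-14-110*np.sin(th),62-110*np.cos(th),0)); print(w)
for z in (.11,.034): print(plan(np.r_[w[:2],z],Rt=Rdown(np.radians(65))))
```

```text
[0.42738176 0.08324615 0.        ]
(array([-90.3,  20.4,  80.6]), array([ 0.005,  0.544, -0.021]))
(array([-88.7,  96.4,  80.5]), array([ 0.005,  0.544, -0.021]))
```

Call:
servo_tool([
  {"translation":[-30,10,27],"turn":[0,0.14,-0.02],"grip":-0.4},
  {"translation":[-60,15,54],"turn":[0,0.28,-0.02],"grip":-0.4},
  {"translation":[-90,20,81],"turn":[0,0.42,-0.02],"grip":-0.4},
  {"translation":[-90,20,81],"turn":[0,0.544,-0.02],"grip":-0.4},
  {"translation":[-90,20,81],"turn":[0,0.544,-0.02],"grip":-0.4},
  {"translation":[-90,20,81],"turn":[0,0.544,-0.02],"grip":-0.4},
])

```text
t: 14.35
eef_pos: [0.4287, 0.0835, 0.111]
orientation: [0.692, -0.152, 0.153, -0.689]
force: [-0.3, -0.0, 0.0]
width: 0.699
```

Run:
```python
from slide import *
mc,im=grab("wrist","w11")
p=np.array([.5575,.0149,.105])
for th in (1.65,1.7,1.75,1.8): print(th,proj(mc,s2w(p,(-14-110*np.sin(th),62-110*np.cos(th),67))))
th=1.75
w=s2w(p,(-14-110*np.sin(th),62-110*np.cos(th),0)); print(tcpR()[0],plan(np.r_[w[:2],.034],Rt=Rdown(np.radians(65))))
```

```text
1.65 [[305.48044024 231.32736177]]
1.7 [[313.24780145 227.98415963]]
1.75 [[321.24188514 224.98797995]]
1.8 [[329.43575769 222.35297666]]
[0.42878332 0.08334944 0.11100327] (array([-1.4, 77. , -0.4]), array([0.004, 0.002, 0.002]))
```

View pics/w11.png

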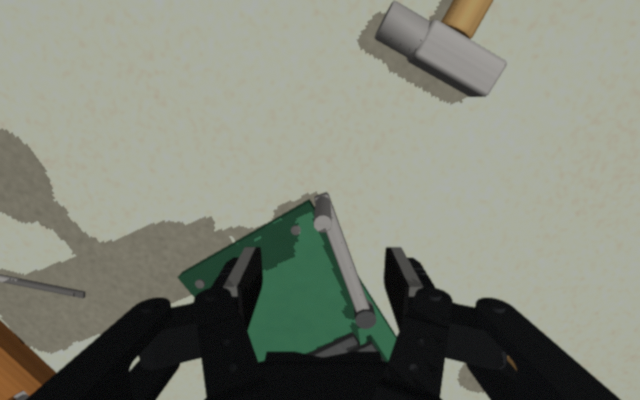

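The pin top is at (322,223) and was predicted at (321,225). Descend and grip.

Call:
servo_tool([
  {"translation":[-2,40,0],"turn":[0,0,0],"grip":-0.4},
  {"translation":[-2,75,0],"turn":[0,0,0],"grip":-0.4},
  {"translation":[-2,75,0],"turn":[0,0,0],"grip":0},
  {"translation":[-2,75,0],"turn":[0,0,0],"grip":1},
  {"translation":[-2,75,0],"turn":[0,0,0],"grip":1},
  {"translation":[-2,75,0],"turn":[0,0,0],"grip":1},
  {"translation":[-2,75,0],"turn":[0,0,0],"grip":1},
], newtons=25)

```text
t: 15.1
eef_pos: [0.4291, 0.0836, 0.038]
orientation: [0.692, -0.15, 0.154, -0.689]
force: [-0.2, -0.8, 6.3]
width: 0.125
```

```bash
python3 arc.py -0.03 15
```

```text
10.622017548994982 [[-120.52087166   81.80695346]] [0.42906893 0.08362496 0.03799634]
108.34671893824131 1.754641030669733
1.64 [  4.   0. -13.] [0.427 0.071 0.038]
1.52 [ 10.   0. -24.] [0.428 0.058 0.038]
1.4 [ 18.   0. -34.] [0.431 0.045 0.038]
1.28 [ 27.   0. -44.] [0.436 0.033 0.038]
1.16 [ 38.   0. -52.] [0.441 0.021 0.038]
1.04 [ 49.   0. -59.] [0.449 0.01  0.038]
0.92 [ 61.   1. -64.] [ 0.457 -0.     0.038]
0.8 [ 73.   1. -68.] [ 0.466 -0.009  0.038]
0.68 [ 86.   1. -71.] [ 0.477 -0.017  0.038]
0.56 [ 99.   1. -72.] [ 0.488 -0.023  0.038]
0.45 [112.   1. -72.] [ 0.5   -0.029  0.038]
0.33 [125.   1. -70.] [ 0.513 -0.032  0.038]
0.21 [137.   1. -66.] [ 0.526 -0.034  0.038]
0.09 [149.   1. -61.] [ 0.539 -0.035  0.038]
-0.03 [161.   1. -55.] [ 0.552 -0.034  0.038]
```

Call:
servo_tool([
  {"translation":[4,0,-12],"turn":[0,0,0],"grip":1},
  {"translation":[10,0,-24],"turn":[0,0,0],"grip":1},
  {"translation":[18,0,-34],"turn":[0,0,0],"grip":1},
  {"translation":[27,0,-44],"turn":[0,0,0],"grip":1},
  {"translation":[38,0,-52],"turn":[0,0,0],"grip":1},
  {"translation":[49,0,-59],"turn":[0,0,0],"grip":1},
  {"translation":[61,0,-64],"turn":[0,0,0],"grip":1},
  {"translation":[73,0,-68],"turn":[0,0,0],"grip":1},
])

```text
t: 15.9
eef_pos: [0.4664, -0.0104, 0.0383]
orientation: [0.692, -0.151, 0.153, -0.689]
force: [-5.1, -1.9, -1.8]
width: 0.129
```

```bash
python3 arc.py -0.03 8
```

```text
10.959721905668989 [[-93.25421557 -15.56902814]] [ 0.46639112 -0.01035699  0.03825308]
110.89718126057464 0.7961435257162675
0.69 [11.  0. -1.] [ 0.476 -0.016  0.038]
0.59 [23.  0. -3.] [ 0.486 -0.022  0.038]
0.49 [34.  0. -3.] [ 0.496 -0.027  0.038]
0.38 [45.  0. -1.] [ 0.507 -0.031  0.038]
0.28 [56.  0.  1.] [ 0.518 -0.033  0.038]
0.18 [67.  0.  4.] [ 0.529 -0.035  0.038]
0.07 [78.  0.  9.] [ 0.541 -0.035  0.038]
-0.03 [87.  0. 15.] [ 0.552 -0.034  0.038]
```

Call:
servo_tool([
  {"translation":[11,0,-1],"turn":[0,0,0],"grip":1},
  {"translation":[23,0,-3],"turn":[0,0,0],"grip":1},
  {"translation":[34,0,-3],"turn":[0,0,0],"grip":1},
  {"translation":[45,0,-1],"turn":[0,0,0],"grip":1},
  {"translation":[56,0,1],"turn":[0,0,0],"grip":1},
  {"translation":[67,0,4],"turn":[0,0,0],"grip":1},
  {"translation":[78,0,9],"turn":[0,0,0],"grip":1},
  {"translation":[86,0,14],"turn":[0,0,0],"grip":1},
])

```text
t: 16.7
eef_pos: [0.5522, -0.0391, 0.0385]
orientation: [0.695, -0.149, 0.154, -0.686]
force: [-0.2, -19.9, -8.4]
width: 0.132
```

```bash
python3 arc.py -0.03 1;python3 - <<'E'
from h import *
print(sensors.observe()["force"])
E
```

```text
11.248597118786424 [[-10.93058569 -53.12662552]] [ 0.55219767 -0.03907964  0.03849786]
115.16753538780493 -0.02665488838775258
-0.03 [-2. -0.  5.] [ 0.552 -0.034  0.038]
[ -0.24187083 -19.94965384  -8.37911783]
```

Call:
servo_tool([
  {"translation":[0,0,3],"turn":[0,0,0],"grip":1},
  {"translation":[0,0,3],"turn":[0,0,0],"grip":-0.3},
  {"translation":[0,0,3],"turn":[0,0,0],"grip":-0.3},
  {"translation":[0,0,3],"turn":[0,0,0],"grip":-0.3},
  {"translation":[0,-40,3],"turn":[0,0,0],"grip":-0.3},
  {"translation":[0,-80,3],"turn":[0,0,0],"grip":-0.3},
  {"translation":[-60,-100,3],"turn":[0,0,0],"grip":-0.3},
  {"translation":[-60,-100,3],"turn":[0,0,0],"grip":-0.3},
])

```text
t: 17.5
eef_pos: [0.4976, -0.0085, 0.14]
orientation: [0.695, -0.148, 0.155, -0.686]
force: [0.3, 0.1, -0.2]
width: 0.653
```

Run:
```python
from slide import *
viewer.grab_frame("scene")
viewer.grab_frame("scene")
mc,im=grab("wrist","w12")
p=np.array([.5575,.0149,.105])
for th in (-.05,0,.05,.1,.15): print(th,proj(mc,s2w(p,(-14-110*np.sin(th),62-110*np.cos(th),67))))
print(proj(mc,s2w(p,(-14,62,24))),proj(mc,[s2w(p,(3,y,18)) for y in (-30,30)]))
print(plan([.46,-.29,.16],Rt=Rdown(np.radians(65))))
```

```text
-0.05 [[324.41832135 284.81363502]]
0 [[320.6583553  279.56579576]]
0.05 [[317.16078727 274.09936278]]
0.1 [[313.93722766 268.421287  ]]
0.15 [[310.99926121 262.5391725 ]]
[[432.75545033 194.65411763]] [[347.54953201 256.05209834]
 [405.87185119 225.68788091]]
(array([  82.5,  -17.5, -271.2]), array([0.011, 0.004, 0.012]))
```

View pics/w12.png

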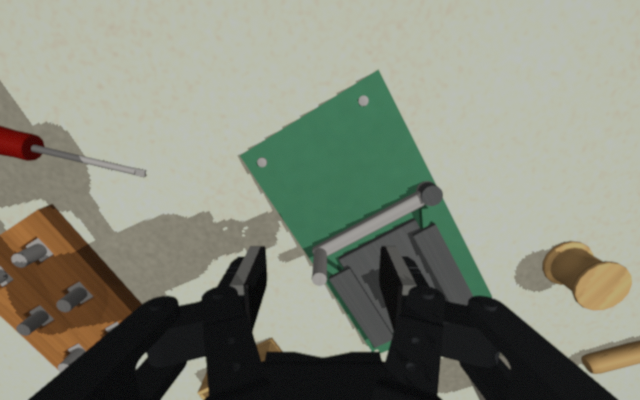

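Run:
```python
from slide import *
im=cv2.imread("pics/w12.png"); mc=cam("wrist"); p=np.array([.5575,.0149,.105])
print(proj(mc,[s2w(p,(3,y,18)) for y in (-40,-30,30,40)]))
big=cv2.resize(im[170:350,300:500],None,fx=4,fy=4,interpolation=cv2.INTER_CUBIC)
for q in [(3,-40,18),(3,40,18),(12,32,25.5),(12,-32,25.5),(-14,62,24),(31,-6,58),(31,6,58),(31,0,18)]:
    u=proj(mc,s2w(p,q))[0]; cv2.circle(big,(int((u[0]-300)*4),int((u[1]-170)*4)),4,(0,0,255),-1)
cv2.imwrite("pics/w12z.png",big[:600])
```

```text
[[338.53384534 260.24695555]
 [347.89658652 255.36549225]
 [406.36592554 224.88126467]
 [416.51089458 219.59197031]]
```

View pics/w12z.png

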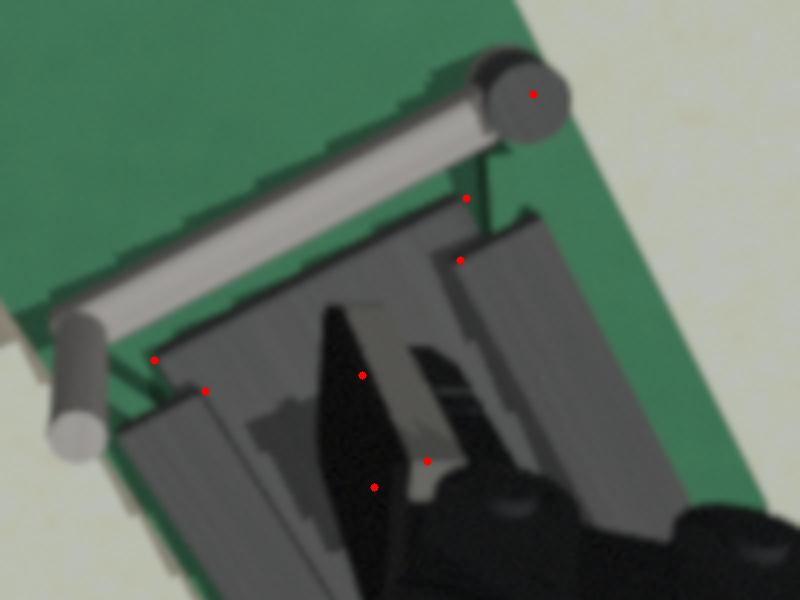

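The plate is home within about 1 mm, with its predicted corners on the real ones, and the latch is shut at about 0.02 rad. Next is the tray.

Run:
```python
from slide import *
print(plan([.47,-.29,.16],Rt=Rdown(np.radians(96))),sensors.observe()["joint_positions"].round(2))
```

```text
(array([  91.6,  -17.5, -267. ]), array([ 0.014, -0.537,  0.009])) [-0.25  0.05  1.91 -0.01  1.18 -1.39]
```

Call:
servo_tool([
  {"translation":[92,-17,-267],"turn":[0.01,-0.537,0.01],"grip":-0.3},
  {"translation":[92,-17,-267],"turn":[0.01,-0.537,0.01],"grip":-0.3},
  {"translation":[92,-17,-267],"turn":[0.01,-0.537,0.01],"grip":-0.3},
  {"translation":[92,-17,-267],"turn":[0.01,-0.537,0.01],"grip":-0.3},
  {"translation":[92,-17,-267],"turn":[0.01,-0.537,0.01],"grip":-0.3},
  {"translation":[92,-17,-267],"turn":[0.01,-0.537,0.01],"grip":-0.3},
  {"translation":[92,-17,-267],"turn":[0.01,-0.537,0.01],"grip":-0.3},
  {"translation":[92,-17,-267],"turn":[0.01,-0.537,0.01],"grip":-0.3},
])

```text
t: 18.45
eef_pos: [0.4705, -0.2919, 0.1591]
orientation: [0.707, 0.035, -0.037, -0.705]
force: [-0.3, 1.1, -0.3]
width: 0.651
```

Run:
```python
from slide import *
viewer.grab_frame("scene");viewer.grab_frame("scene")
mc,im=grab("wrist","w13"); print(tcpR()[0])
np.savez("w13.npz",eye=mc[0]["eye"],Rm=mc[1])
for t in ("tray","dish"):
  for q in viewer.cut_out(t,"wrist")[:1]:
    z=dict(tray=.016,dish=.032)[t]; print(t,round(q["conf"],2),*[np.round(v,1) for v in rectfit(mc,q["region"],z)])
for q in viewer.cut_out("stud0","wrist"):
    c=q["centre"]; print(round(q["conf"],2),np.round(c,1),q["region"].sum(),unproj(mc,[c[1],c[0]],.026).round(4))
```

```text
[ 0.47063785 -0.28882723  0.1588373 ]
tray 0.62 [ 494.7 -301.8] [170.  120.8] 6.1
dish 0.89 [ 642.2 -171.2] [128.1  46.1] 58.4
0.96 [212.2 277.2] 450 [[ 0.496  -0.3289  0.026 ]]
0.9 [261.6 278.6] 453 [[ 0.5467 -0.3243  0.026 ]]
0.72 [152.3 336.7] 441 [[ 0.435  -0.2806  0.026 ]]
0.72 [265.2 333.9] 416 [[ 0.5448 -0.2702  0.026 ]]
0.65 [213.3 338. ] 417 [[ 0.4911 -0.2727  0.026 ]]
0.62 [156.3 277. ] 478 [[ 0.4441 -0.3324  0.026 ]]
```

View pics/w13.png

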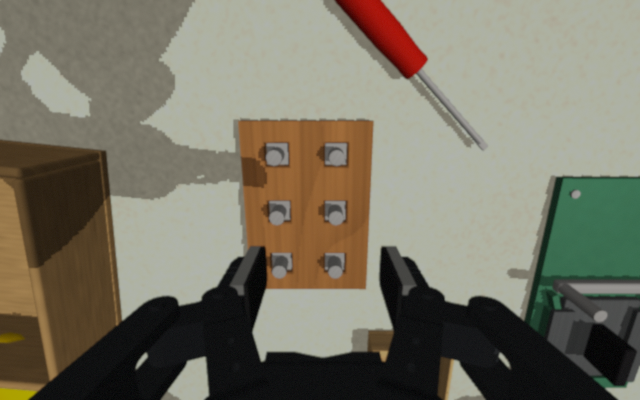

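All six studs are present, with tops near (276,159), (337,157), (276,217), (336,215), (282,268) and (335,268).

```bash
cat > tray.py <<'E'
from slide import *
T=np.array([.4947,-.3018]); ya=np.radians(6.1)
def pocket(x,y):
    return T+np.array([[np.cos(ya),-np.sin(ya)],[np.sin(ya),np.cos(ya)]])@np.array([x/1e3,y/1e3])
PK=[(x,y) for x in(-55,0,55) for y in(-27,27)]
E
python3 - <<'E'
from tray import *
mc=cam("wrist"); im=cv2.imread("pics/w13.png")
for x,y in PK:
    for z,c in ((.034,(0,255,0)),(.012,(0,0,255))):
        u=proj(mc,np.r_[pocket(x,y),z])[0]; cv2.circle(im,(int(round(u[0])),int(round(u[1]))),1,c,-1)
    print((x,y),pocket(x,y).round(4))
for x in(-85,85):
    for y in(-60,60):
        u=proj(mc,np.r_[pocket(x,y),.016])[0]; cv2.circle(im,(int(round(u[0])),int(round(u[1]))),1,(255,0,0),-1)
cv2.imwrite("pics/w13z.png",cv2.resize(im[110:300,220:400],None,fx=4,fy=3.1,interpolation=cv2.INTER_NEAREST))
E
```

```text
(-55, -27) [ 0.4429 -0.3345]
(-55, 27) [ 0.4371 -0.2808]
(0, -27) [ 0.4976 -0.3286]
(0, 27) [ 0.4918 -0.275 ]
(55, -27) [ 0.5523 -0.3228]
(55, 27) [ 0.5465 -0.2691]
```

View pics/w13z.png

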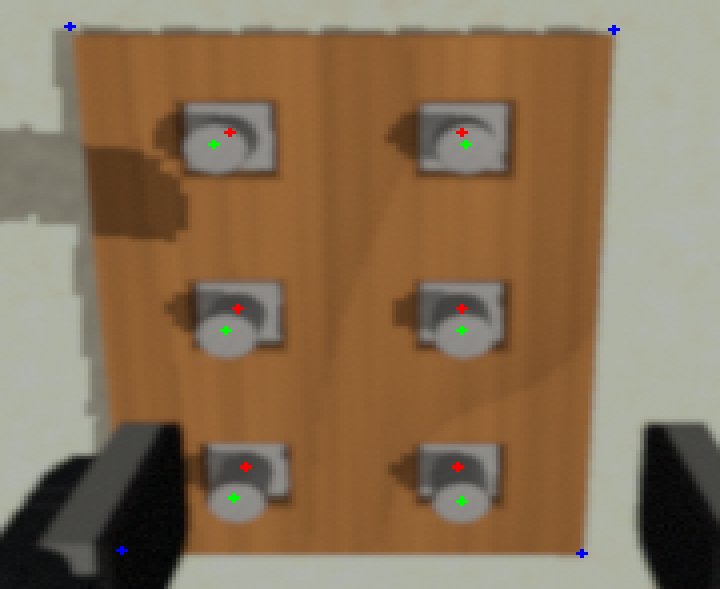

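```bash
sed -i 's/T=np.array(\[.4947/T=np.array([.4955/' tray.py
cat > go.py <<'E'
from tray import *
import sys
a=sys.argv
D=np.array([.6742,-.1679]); yd=np.radians(5.5)
import os
if os.path.exists("dish.npy"): D=np.load("dish.npy")
if a[1]=="p": xy=pocket(float(a[2]),float(a[3]))
else: xy=D+np.array([[np.cos(yd),-np.sin(yd)],[np.sin(yd),np.cos(yd)]])@np.array([float(a[2]),float(a[3])])/1e3
o=sensors.observe(); print("tcp",o["eef_pos"].round(4),"w",round(o["width"]*85,1),"F",o["force"].round(1),"q6",o["joint_positions"][5].round(2),"target",xy.round(4))
for z in a[4:]: print(z,*plan(np.r_[xy,float(z)/1e3],Rt=Rdown(np.radians(96))))
E
python3 go.py p 55 27 60 19
```

```text
tcp [ 0.4707 -0.2888  0.1593] w 54.9 F [ 0.7 -0.2  0.3] q6 -2.44 target [ 0.5473 -0.2691]
60 [78.5 99.1 11.8] [ 0.003  0.002 -0.002]
19 [ 78.6 140.1  11.9] [ 0.003  0.002 -0.002]
```

Call:
servo_tool([
  {"translation":[40,40,6],"turn":[0,0,0],"grip":0.1},
  {"translation":[78,75,12],"turn":[0,0,0],"grip":0.1},
  {"translation":[78.5,105,12],"turn":[0,0,0],"grip":0.1},
  {"translation":[78.5,125,12],"turn":[0,0,0],"grip":0.1},
  {"translation":[78.5,140,12],"turn":[0,0,0],"grip":0.1},
  {"translation":[78.5,140,12],"turn":[0,0,0],"grip":1},
  {"translation":[78.5,140,12],"turn":[0,0,0],"grip":1},
  {"translation":[78.5,140,12],"turn":[0,0,0],"grip":1},
], newtons=30)

```text
t: 19.55
eef_pos: [0.5481, -0.2698, 0.0209]
orientation: [0.708, 0.038, -0.038, -0.704]
force: [-0.2, -0.4, -0.1]
width: 0.146
```

```bash
python3 go.py d 0 0 120
python3 - <<'E'
from h import *
grab("wrist","w14")
E
```

```text
tcp [ 0.5481 -0.2698  0.0209] w 12.4 F [-0.2 -0.4 -0.1] q6 -2.33 target [ 0.6742 -0.1679]
120 [136.1 -99.6  87.5] [ 0.005  0.002 -0.   ]
```

View pics/w14.png

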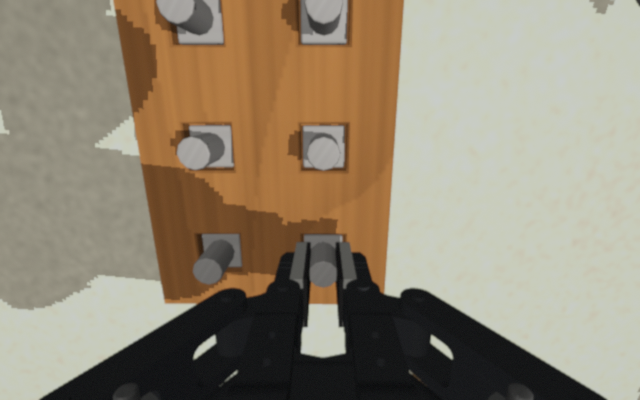

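Stud at (322,265) is held between the pads. Lift it and move to the dish.

Call:
servo_tool([
  {"translation":[0,-30,0],"turn":[0,0,0],"grip":1},
  {"translation":[0,-60,0],"turn":[0,0,0],"grip":1},
  {"translation":[20,-100,15],"turn":[0,0,0],"grip":1},
  {"translation":[50,-110,45],"turn":[0,0,0],"grip":1},
  {"translation":[80,-110,75],"turn":[0,0,0],"grip":1},
  {"translation":[100,-110,87],"turn":[0,0,0],"grip":1},
  {"translation":[100,-110,87],"turn":[0,0,0],"grip":1},
  {"translation":[100,-110,87],"turn":[0,0,0],"grip":1},
])

```text
t: 20.4
eef_pos: [0.6384, -0.1723, 0.131]
orientation: [0.708, 0.038, -0.038, -0.704]
force: [0.2, -0.2, -1.4]
width: 0.144
```

```bash
python3 - <<'E'
from slide import *
mc,im=grab("wrist","w15")
for q in viewer.cut_out("dish","wrist")[:1]:
    print(round(q["conf"],2),*[np.round(v,1) for v in rectfit(mc,q["region"],.032)])
E
python3 go.py d 0 0 120
```

```text
0.66 [ 671.4 -172. ] [95.  88.1] 5.2
tcp [ 0.6377 -0.1731  0.1306] w 12.2 F [-1.1  0.8 -0.5] q6 -2.12 target [ 0.6742 -0.1679]
120 [36.9 10.6  1.4] [ 0.005  0.    -0.   ]
```

View pics/w15.png

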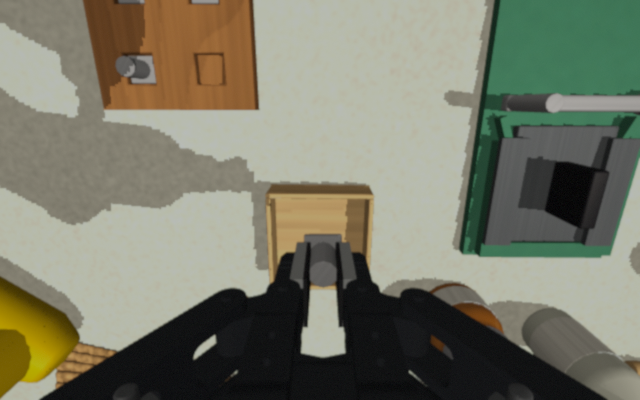

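Run:
```python
from slide import *
mc=cam("wrist"); 
im=cv2.imread("pics/w15.png"); cv2.imwrite("pics/w15z.png",cv2.resize(im[170:300,250:400],None,fx=5,fy=4.5,interpolation=cv2.INTER_CUBIC))
for D in ((.6742,-.1679),(.6755,-.172)):
    yd=np.radians(5.5);Rd=np.array([[np.cos(yd),-np.sin(yd)],[np.sin(yd),np.cos(yd)]])
    for c in ((-44,-44),(-44,44)):
        for z in (0,.032): print(D,c,z,proj(mc,np.r_[np.array(D)+Rd@np.array(c)/1e3,z]).round(1))
```

```text
(0.6742, -0.1679) (-44, -44) 0 [[275.8 182.3]]
(0.6742, -0.1679) (-44, -44) 0.032 [[269.8 191.9]]
(0.6742, -0.1679) (-44, 44) 0 [[374.2 183.4]]
(0.6742, -0.1679) (-44, 44) 0.032 [[380.3 193.1]]
(0.6755, -0.172) (-44, -44) 0 [[271.1 183.2]]
(0.6755, -0.172) (-44, -44) 0.032 [[264.6 192.9]]
(0.6755, -0.172) (-44, 44) 0 [[369.4 184.3]]
(0.6755, -0.172) (-44, 44) 0.032 [[374.9 194.2]]
```

View pics/w15z.png

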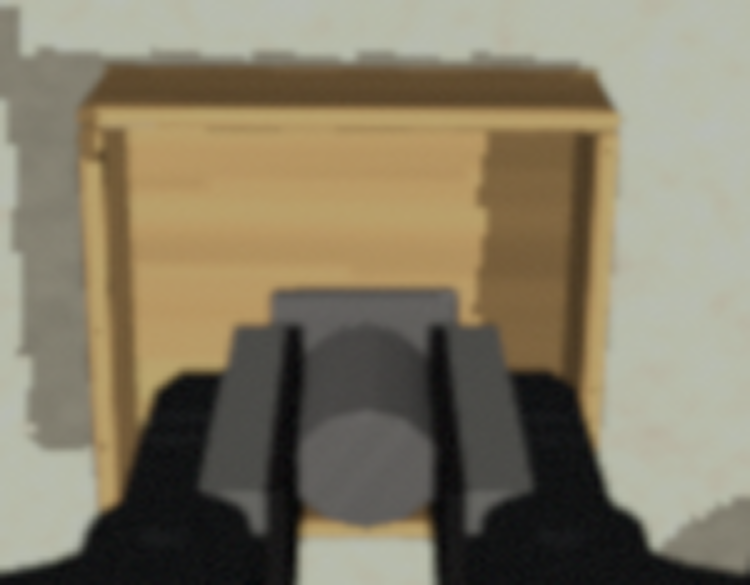

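The dish rim corners at (267,194) and (373,195) put its centre at (0.677,-0.172).

```bash
python3 -c "
import numpy as np; np.save('dish.npy',np.array([.6768,-.1716]))"; python3 go.py d 22 -18 70 37
```

```text
tcp [ 0.6377 -0.1731  0.1306] w 12.2 F [-1.1  0.8 -0.5] q6 -2.12 target [ 0.7004 -0.1874]
70 [ 60.9  60.7 -20.5] [ 0.005  0.    -0.   ]
37 [ 61.   93.7 -20.3] [ 0.005  0.    -0.   ]
```

Call:
servo_tool([
  {"translation":[40,30,-14],"turn":[0,0,0],"grip":1},
  {"translation":[61,60,-20],"turn":[0,0,0],"grip":1},
  {"translation":[61,85,-20],"turn":[0,0,0],"grip":1},
  {"translation":[61,94,-20],"turn":[0,0,0],"grip":1},
  {"translation":[61,94,-20],"turn":[0,0,0],"grip":0.45},
  {"translation":[61,94,-20],"turn":[0,0,0],"grip":0.45},
  {"translation":[61,94,-20],"turn":[0,0,0],"grip":0.45},
  {"translation":[55,60,-20],"turn":[0,0,0],"grip":0.45},
])

```text
t: 21.3
eef_pos: [0.6916, -0.1862, 0.0671]
orientation: [0.707, 0.035, -0.04, -0.706]
force: [-0.7, 1.2, -0.6]
width: 0.275
```

```bash
python3 go.py p 55 -27 100 60 19
```

```text
tcp [ 0.6916 -0.1862  0.0671] w 23.4 F [-0.7  1.2 -0.6] q6 -2.1 target [ 0.5531 -0.3228]
100 [-152.4  -31.7 -121.3] [ 0.001  0.001 -0.007]
60 [-152.1    8.3 -121.3] [ 0.001  0.001 -0.007]
19 [-151.8   49.3 -121.2] [ 0.001  0.001 -0.007]
```

Call:
servo_tool([
  {"translation":[0,-30,0],"turn":[0,0,0],"grip":0.1},
  {"translation":[-38,-32,-30],"turn":[0,0,0],"grip":0.1},
  {"translation":[-76,-32,-60],"turn":[0,0,0],"grip":0.1},
  {"translation":[-115,-32,-91],"turn":[0,0,0],"grip":0.1},
  {"translation":[-152,-20,-121],"turn":[0,0,0],"grip":0.1},
  {"translation":[-152,8,-121],"turn":[0,0,0],"grip":0.1},
  {"translation":[-152,8,-121],"turn":[0,0,0],"grip":0.1},
])

```text
t: 22.0
eef_pos: [0.5505, -0.3223, 0.0584]
orientation: [-0.706, -0.033, 0.04, 0.707]
force: [-1.2, 0.3, -0.5]
width: 0.452
```

```bash
python3 go.py p 55 -27 19
python3 - <<'E'
from h import *
grab("wrist","w16")
im=grab("top","top16")[1]
cv2.imwrite("pics/top16z.png",cv2.resize(im[150:230,350:470,::-1],None,fx=4,fy=4))
E
```

```text
tcp [ 0.5505 -0.3223  0.0584] w 38.4 F [-1.2  0.3 -0.5] q6 -2.39 target [ 0.5531 -0.3228]
19 [ 2.9 39.4 -0.9] [-0.002 -0.002 -0.01 ]
```

View pics/w16.png

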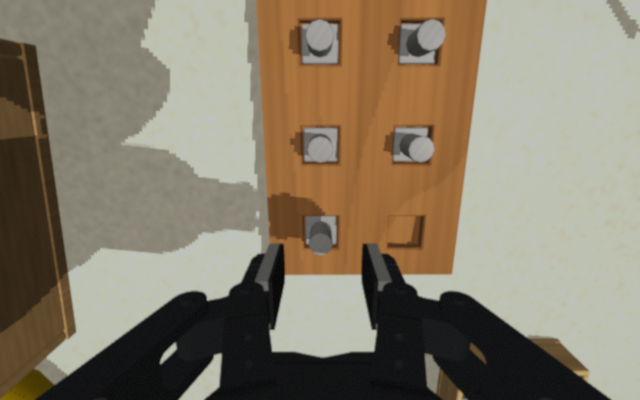

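View pics/top16z.png

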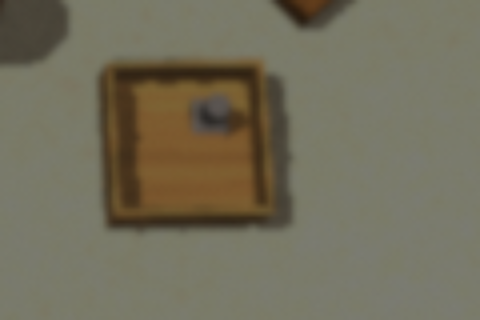

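Stud 1 stands upright in the dish, and stud 2 at (320,238) is centred between the fingers.

Call:
servo_tool([
  {"translation":[3,20,0],"turn":[0,0,-0.01],"grip":0.1},
  {"translation":[3,39.5,-0.5],"turn":[0,0,-0.01],"grip":0.1},
  {"translation":[3,39.5,-0.5],"turn":[0,0,-0.01],"grip":1},
  {"translation":[3,39.5,-0.5],"turn":[0,0,-0.01],"grip":1},
  {"translation":[3,39.5,-0.5],"turn":[0,0,-0.01],"grip":1},
  {"translation":[3,39.5,-0.5],"turn":[0,0,-0.01],"grip":1},
  {"translation":[3,10,-0.5],"turn":[0,0,-0.01],"grip":1},
  {"translation":[3,-30,-0.5],"turn":[0,0,-0.01],"grip":1},
])

```text
t: 22.9
eef_pos: [0.5554, -0.3212, 0.0903]
orientation: [-0.705, -0.037, 0.037, 0.707]
force: [0.6, -0.6, 0.0]
width: 0.143
```

```bash
python3 go.py d 22 16 110 75 37
```

```text
tcp [ 0.5554 -0.3212  0.0903] w 12.1 F [ 0.6 -0.6  0. ] q6 -2.39 target [ 0.6972 -0.1536]
110 [158.7 -19.4 151.8] [-0.002  0.001  0.   ]
75 [158.6  15.6 151.7] [-0.002  0.001  0.   ]
37 [158.6  53.6 151.6] [-0.002  0.001  0.   ]
```

Call:
servo_tool([
  {"translation":[35,-15,33],"turn":[0,0,0],"grip":1},
  {"translation":[70,-15,67],"turn":[0,0,0],"grip":1},
  {"translation":[105,-10,101],"turn":[0,0,0],"grip":1},
  {"translation":[140,0,135],"turn":[0,0,0],"grip":1},
  {"translation":[159,15,152],"turn":[0,0,0],"grip":1},
  {"translation":[159,20,152],"turn":[0,0,0],"grip":1},
  {"translation":[159,20,152],"turn":[0,0,0],"grip":1},
])

```text
t: 23.6
eef_pos: [0.6969, -0.1529, 0.0698]
orientation: [-0.705, -0.037, 0.038, 0.707]
force: [-0.2, 0.3, 0.2]
width: 0.138
```

```bash
python3 go.py d 22 16 37
python3 - <<'E'
from h import *
grab("wrist","w17")
E
```

```text
tcp [ 0.6969 -0.1529  0.0698] w 11.7 F [-0.2  0.3  0.2] q6 -2.06 target [ 0.6972 -0.1536]
37 [ 0.3 32.8 -0.8] [-0.002  0.002 -0.002]
```

View pics/w17.png

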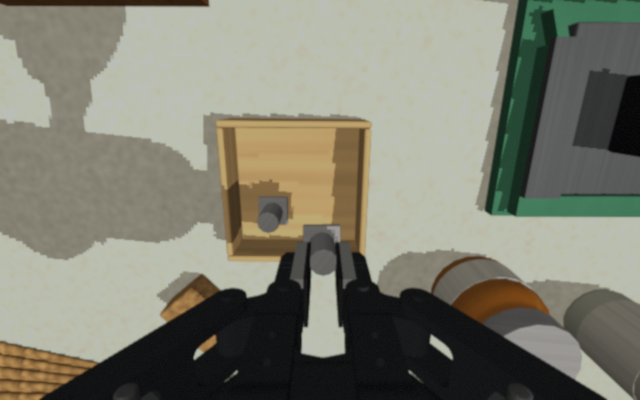

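Call:
servo_tool([
  {"translation":[0,20,0],"turn":[0,0,0],"grip":1},
  {"translation":[0,33,0],"turn":[0,0,0],"grip":1},
  {"translation":[0,33,0],"turn":[0,0,0],"grip":0.45},
  {"translation":[0,33,0],"turn":[0,0,0],"grip":0.45},
  {"translation":[0,33,0],"turn":[0,0,0],"grip":0.45},
  {"translation":[0,0,0],"turn":[0,0,0],"grip":0.45},
  {"translation":[-10,-30,0],"turn":[0,0,0],"grip":0.45},
])

```text
t: 24.35
eef_pos: [0.6874, -0.155, 0.1019]
orientation: [-0.706, -0.037, 0.037, 0.707]
force: [0.5, -0.3, 0.4]
width: 0.274
```

```bash
python3 go.py p 0 27 60
```

```text
tcp [ 0.6874 -0.155   0.1019] w 23.3 F [ 0.5 -0.3  0.4] q6 -2.07 target [ 0.4926 -0.275 ]
60 [-206.4   41.7  -98.8] [-0.002  0.001  0.   ]
```

Call:
servo_tool([
  {"translation":[-42,0,-20],"turn":[0,0,0],"grip":0.1},
  {"translation":[-84,0,-40],"turn":[0,0,0],"grip":0.1},
  {"translation":[-126,0,-60],"turn":[0,0,0],"grip":0.1},
  {"translation":[-168,0,-80],"turn":[0,0,0],"grip":0.1},
  {"translation":[-206,20,-99],"turn":[0,0,0],"grip":0.1},
  {"translation":[-206,40,-99],"turn":[0,0,0],"grip":0.1},
  {"translation":[-206,40,-99],"turn":[0,0,0],"grip":0.1},
])

```text
t: 25.05
eef_pos: [0.4909, -0.2747, 0.0601]
orientation: [-0.705, -0.036, 0.037, 0.708]
force: [0.3, 0.7, -0.7]
width: 0.454
```

```bash
python3 go.py p 0 27 19
python3 - <<'E'
from h import *
grab("wrist","w18")
E
```

```text
tcp [ 0.4909 -0.2747  0.0601] w 38.6 F [ 0.3  0.7 -0.7] q6 -2.4 target [ 0.4926 -0.275 ]
19 [ 1.8 41.1 -0.6] [-0.005 -0.001 -0.002]
```

View pics/w18.png

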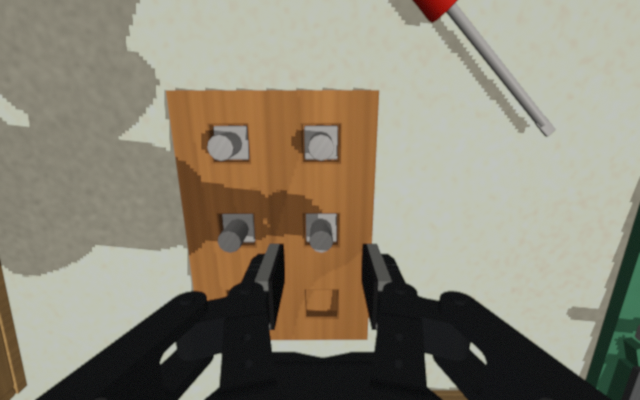

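Stud 3 at (320,235) is centred.

Call:
servo_tool([
  {"translation":[2,20,0],"turn":[0,0,0],"grip":0.1},
  {"translation":[2,41,-0.5],"turn":[0,0,0],"grip":0.1},
  {"translation":[2,41,-0.5],"turn":[0,0,0],"grip":1},
  {"translation":[2,41,-0.5],"turn":[0,0,0],"grip":1},
  {"translation":[2,41,-0.5],"turn":[0,0,0],"grip":1},
  {"translation":[2,41,-0.5],"turn":[0,0,0],"grip":1},
  {"translation":[2,10,-0.5],"turn":[0,0,0],"grip":1},
  {"translation":[2,-30,-0.5],"turn":[0,0,0],"grip":1},
])

```text
t: 25.9
eef_pos: [0.4933, -0.2742, 0.0911]
orientation: [-0.704, -0.036, 0.038, 0.708]
force: [1.3, -0.7, 0.8]
width: 0.145
```

```bash
python3 go.py d -2 -18 70
```

```text
tcp [ 0.4933 -0.2742  0.0911] w 12.3 F [ 1.3 -0.7  0.8] q6 -2.4 target [ 0.6765 -0.1897]
70 [191.1  20.8  64.8] [-0.006 -0.    -0.003]
```

Call:
servo_tool([
  {"translation":[42,-5,14],"turn":[0,0,0],"grip":1},
  {"translation":[85,-5,29],"turn":[0,0,0],"grip":1},
  {"translation":[128,-5,43],"turn":[0,0,0],"grip":1},
  {"translation":[170,5,58],"turn":[0,0,0],"grip":1},
  {"translation":[191,15,65],"turn":[0,0,0],"grip":1},
  {"translation":[191,20,65],"turn":[0,0,0],"grip":1},
  {"translation":[191,20,65],"turn":[0,0,0],"grip":1},
])

```text
t: 26.6
eef_pos: [0.6757, -0.1892, 0.07]
orientation: [-0.704, -0.035, 0.039, 0.708]
force: [-0.1, -0.1, 0.4]
width: 0.147
```

```bash
python3 go.py d -2 -18 37
python3 - <<'E'
from h import *
grab("wrist","w19")
E
```

```text
tcp [ 0.6757 -0.1892  0.07  ] w 12.5 F [-0.1 -0.1  0.4] q6 -2.12 target [ 0.6765 -0.1897]
37 [ 1.  33.  -0.8] [-0.006  0.001 -0.005]
```

View pics/w19.png

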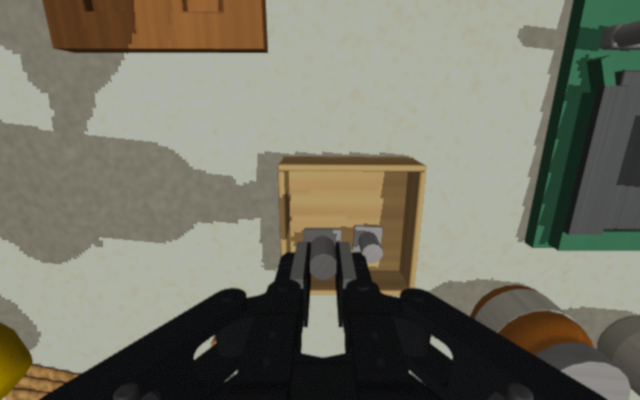

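Call:
servo_tool([
  {"translation":[-0.5,20,0],"turn":[0,0,0],"grip":1},
  {"translation":[-0.5,33,0],"turn":[0,0,0],"grip":1},
  {"translation":[-0.5,33,0],"turn":[0,0,0],"grip":0.45},
  {"translation":[-0.5,33,0],"turn":[0,0,0],"grip":0.45},
  {"translation":[-0.5,33,0],"turn":[0,0,0],"grip":0.45},
  {"translation":[0,0,0],"turn":[0,0,0],"grip":0.45},
  {"translation":[-10,-30,0],"turn":[0,0,0],"grip":0.45},
])

```text
t: 27.35
eef_pos: [0.6662, -0.191, 0.102]
orientation: [-0.704, -0.036, 0.039, 0.708]
force: [0.3, -0.3, 0.2]
width: 0.278
```

```bash
python3 go.py p 0 -27 60
```

```text
tcp [ 0.6662 -0.191   0.102 ] w 23.6 F [ 0.3 -0.3  0.2] q6 -2.13 target [ 0.4984 -0.3286]
60 [-181.2   42.  -119.6] [-0.006  0.    -0.004]
```

Call:
servo_tool([
  {"translation":[-38,0,-25],"turn":[0,0,0],"grip":0.1},
  {"translation":[-76,0,-50],"turn":[0,0,0],"grip":0.1},
  {"translation":[-114,0,-75],"turn":[0,0,0],"grip":0.1},
  {"translation":[-152,0,-100],"turn":[0,0,0],"grip":0.1},
  {"translation":[-181,20,-119.5],"turn":[0,0,0],"grip":0.1},
  {"translation":[-181,40,-119.5],"turn":[0,0,0],"grip":0.1},
  {"translation":[-181,40,-119.5],"turn":[0,0,0],"grip":0.1},
])

```text
t: 28.05
eef_pos: [0.4966, -0.3281, 0.0602]
orientation: [-0.703, -0.034, 0.039, 0.709]
force: [-0.6, -0.3, 0.4]
width: 0.449
```

```bash
python3 go.py p 0 -27 19
python3 - <<'E'
from h import *
grab("wrist","w20")
im=grab("top","top20")[1]
cv2.imwrite("pics/top20z.png",cv2.resize(im[150:330,350:500,::-1],None,fx=3,fy=3))
E
```

```text
tcp [ 0.4966 -0.3281  0.0602] w 38.2 F [-0.6 -0.3  0.4] q6 -2.46 target [ 0.4984 -0.3286]
19 [ 2.  41.2 -1.1] [-0.009 -0.002 -0.006]
```

View pics/w20.png

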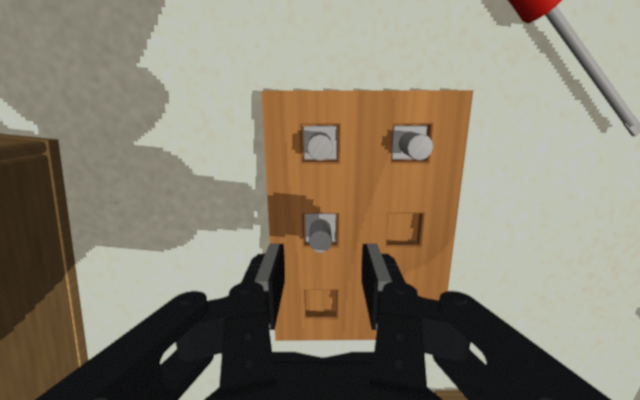

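View pics/top20z.png

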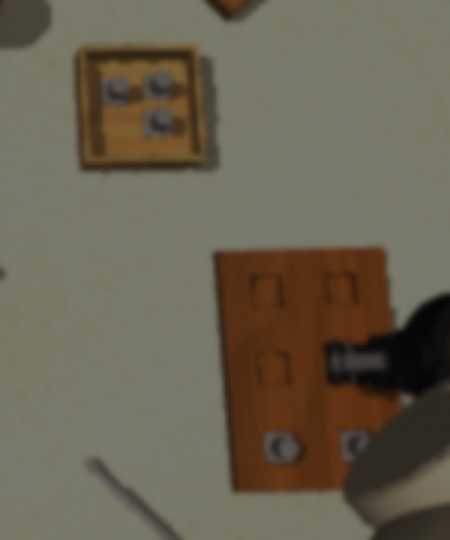

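Three studs stand in the dish, and stud 4 at (320,235) is centred.

Call:
servo_tool([
  {"translation":[2,20,0],"turn":[-0.008,0,-0.005],"grip":0.1},
  {"translation":[2,41,-1],"turn":[-0.008,0,-0.005],"grip":0.1},
  {"translation":[2,41,-1],"turn":[-0.008,0,-0.005],"grip":1},
  {"translation":[2,41,-1],"turn":[-0.008,0,-0.005],"grip":1},
  {"translation":[2,41,-1],"turn":[-0.008,0,-0.005],"grip":1},
  {"translation":[2,41,-1],"turn":[-0.008,0,-0.005],"grip":1},
  {"translation":[2,10,-1],"turn":[-0.008,0,-0.005],"grip":1},
  {"translation":[2,-30,-1],"turn":[-0.008,0,-0.005],"grip":1},
])

```text
t: 28.95
eef_pos: [0.5001, -0.3284, 0.0922]
orientation: [-0.706, -0.037, 0.037, 0.706]
force: [1.5, 0.4, -0.1]
width: 0.142
```

```bash
python3 go.py d -2 16 70
```

```text
tcp [ 0.5001 -0.3284  0.0922] w 12.0 F [ 1.5  0.4 -0.1] q6 -2.46 target [ 0.6733 -0.1559]
70 [190.3  22.1 153.4] [-0.     0.    -0.001]
```

Call:
servo_tool([
  {"translation":[37,-5,30],"turn":[0,0,0],"grip":1},
  {"translation":[74,-5,60],"turn":[0,0,0],"grip":1},
  {"translation":[111,-5,90],"turn":[0,0,0],"grip":1},
  {"translation":[148,0,120],"turn":[0,0,0],"grip":1},
  {"translation":[180,12,146],"turn":[0,0,0],"grip":1},
  {"translation":[190,22,153],"turn":[0,0,0],"grip":1},
  {"translation":[190,22,153],"turn":[0,0,0],"grip":1},
])

```text
t: 29.65
eef_pos: [0.6728, -0.1546, 0.0686]
orientation: [-0.706, -0.037, 0.039, 0.707]
force: [-0.3, -0.6, -0.9]
width: 0.141
```

```bash
python3 go.py d -2 16 37
python3 - <<'E'
from h import *
grab("wrist","w21")
E
```

```text
tcp [ 0.6728 -0.1546  0.0686] w 11.9 F [-0.3 -0.6 -0.9] q6 -2.08 target [ 0.6733 -0.1559]
37 [ 0.4 31.6 -1.4] [-0.001  0.003 -0.003]
```

View pics/w21.png

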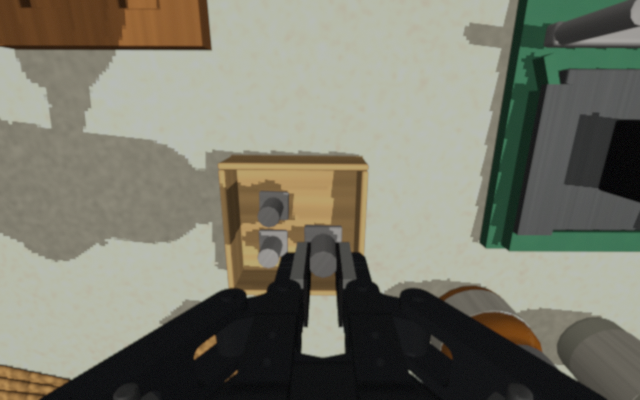

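Call:
servo_tool([
  {"translation":[-0.5,20,-1],"turn":[0,0,0],"grip":1},
  {"translation":[-0.5,32,-1],"turn":[0,0,0],"grip":1},
  {"translation":[-0.5,32,-1],"turn":[0,0,0],"grip":0.45},
  {"translation":[-0.5,32,-1],"turn":[0,0,0],"grip":0.45},
  {"translation":[-0.5,32,-1],"turn":[0,0,0],"grip":0.45},
  {"translation":[0,0,-1],"turn":[0,0,0],"grip":0.45},
  {"translation":[-10,-30,0],"turn":[0,0,0],"grip":0.45},
])

```text
t: 30.4
eef_pos: [0.6629, -0.1574, 0.1006]
orientation: [-0.706, -0.037, 0.038, 0.706]
force: [0.3, -0.1, 1.0]
width: 0.275
```

```bash
python3 go.py p -55 27 60
```

```text
tcp [ 0.6629 -0.1574  0.1006] w 23.4 F [ 0.3 -0.1  1. ] q6 -2.09 target [ 0.4379 -0.2808]
60 [-236.7   41.   -98.8] [-0.001  0.002 -0.002]
```

Call:
servo_tool([
  {"translation":[-45,0,-18],"turn":[0,0,0],"grip":0.1},
  {"translation":[-90,0,-37],"turn":[0,0,0],"grip":0.1},
  {"translation":[-135,0,-56],"turn":[0,0,0],"grip":0.1},
  {"translation":[-180,0,-75],"turn":[0,0,0],"grip":0.1},
  {"translation":[-220,12,-92],"turn":[0,0,0],"grip":0.1},
  {"translation":[-237,40,-99],"turn":[0,0,0],"grip":0.1},
  {"translation":[-237,40,-99],"turn":[0,0,0],"grip":0.1},
  {"translation":[-237,40,-99],"turn":[0,0,0],"grip":0.1},
])

```text
t: 31.2
eef_pos: [0.438, -0.2812, 0.0618]
orientation: [-0.706, -0.037, 0.038, 0.706]
force: [-0.0, 0.3, 0.9]
width: 0.45
```

```bash
python3 go.py p -55 27 19
python3 - <<'E'
from h import *
grab("wrist","w22")
E
```

```text
tcp [ 0.438  -0.2812  0.0618] w 38.3 F [-0.   0.3  0.9] q6 -2.48 target [ 0.4379 -0.2808]
19 [ 0.1 42.8  0.4] [-0.     0.001 -0.001]
```

View pics/w22.png

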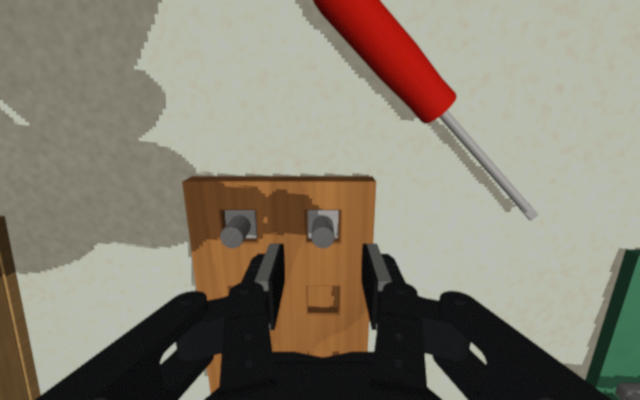

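Call:
servo_tool([
  {"translation":[0,20,0],"turn":[0,0,0],"grip":0.1},
  {"translation":[0,42.5,0.5],"turn":[0,0,0],"grip":0.1},
  {"translation":[0,42.5,0.5],"turn":[0,0,0],"grip":1},
  {"translation":[0,42.5,0.5],"turn":[0,0,0],"grip":1},
  {"translation":[0,42.5,0.5],"turn":[0,0,0],"grip":1},
  {"translation":[0,42.5,0.5],"turn":[0,0,0],"grip":1},
  {"translation":[0,10,0.5],"turn":[0,0,0],"grip":1},
  {"translation":[0,-30,0.5],"turn":[0,0,0],"grip":1},
])

```text
t: 32.05
eef_pos: [0.4379, -0.2799, 0.0924]
orientation: [-0.706, -0.037, 0.039, 0.707]
force: [1.6, -0.9, 0.3]
width: 0.144
```

```bash
python3 go.py d -26 -18 70
```

```text
tcp [ 0.4379 -0.2799  0.0924] w 12.2 F [ 1.6 -0.9  0.3] q6 -2.48 target [ 0.6526 -0.192 ]
70 [222.9  21.9  64.5] [-0.002  0.002 -0.003]
```

Call:
servo_tool([
  {"translation":[45,-5,13],"turn":[0,0,0],"grip":1},
  {"translation":[90,-5,26],"turn":[0,0,0],"grip":1},
  {"translation":[135,-5,39],"turn":[0,0,0],"grip":1},
  {"translation":[180,0,52],"turn":[0,0,0],"grip":1},
  {"translation":[215,12,62],"turn":[0,0,0],"grip":1},
  {"translation":[223,22,64],"turn":[0,0,0],"grip":1},
  {"translation":[223,22,64],"turn":[0,0,0],"grip":1},
])

```text
t: 32.75
eef_pos: [0.6524, -0.1914, 0.0683]
orientation: [-0.705, -0.036, 0.04, 0.707]
force: [-0.9, 0.3, -0.2]
width: 0.14
```

```bash
python3 go.py d -26 -18 37
python3 - <<'E'
from h import *
grab("wrist","w23")
E
```

```text
tcp [ 0.6524 -0.1914  0.0683] w 11.9 F [-0.9  0.3 -0.2] q6 -2.14 target [ 0.6526 -0.192 ]
37 [ 0.3 31.3 -0.7] [-0.003  0.003 -0.005]
```

View pics/w23.png

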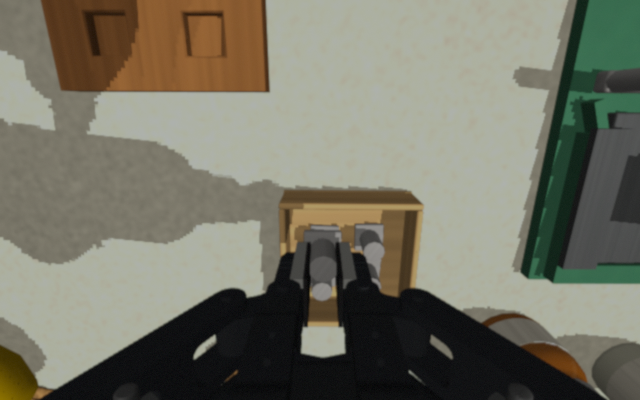

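Call:
servo_tool([
  {"translation":[0,20,-0.5],"turn":[0,0,0],"grip":1},
  {"translation":[0,32,-0.5],"turn":[0,0,0],"grip":1},
  {"translation":[0,32,-0.5],"turn":[0,0,0],"grip":0.45},
  {"translation":[0,32,-0.5],"turn":[0,0,0],"grip":0.45},
  {"translation":[0,32,-0.5],"turn":[0,0,0],"grip":0.45},
  {"translation":[0,0,-0.5],"turn":[0,0,0],"grip":0.45},
  {"translation":[-10,-30,0],"turn":[0,0,0],"grip":0.45},
])

```text
t: 33.5
eef_pos: [0.6424, -0.1934, 0.1003]
orientation: [-0.705, -0.036, 0.04, 0.707]
force: [-0.6, 0.5, 0.5]
width: 0.276
```

```bash
python3 go.py p -55 -27 60
```

```text
tcp [ 0.6424 -0.1934  0.1003] w 23.5 F [-0.6  0.5  0.5] q6 -2.15 target [ 0.4437 -0.3345]
60 [-212.5   40.9 -119.1] [-0.002  0.003 -0.004]
```

Call:
servo_tool([
  {"translation":[-40,0,-22],"turn":[0,0,0],"grip":0.1},
  {"translation":[-80,0,-44],"turn":[0,0,0],"grip":0.1},
  {"translation":[-120,0,-67],"turn":[0,0,0],"grip":0.1},
  {"translation":[-160,0,-90],"turn":[0,0,0],"grip":0.1},
  {"translation":[-200,12,-112],"turn":[0,0,0],"grip":0.1},
  {"translation":[-212,40,-119],"turn":[0,0,0],"grip":0.1},
  {"translation":[-212,40,-119],"turn":[0,0,0],"grip":0.1},
  {"translation":[-212,40,-119],"turn":[0,0,0],"grip":0.1},
])

```text
t: 34.3
eef_pos: [0.4445, -0.3344, 0.0616]
orientation: [-0.705, -0.036, 0.039, 0.707]
force: [0.3, 0.3, 0.8]
width: 0.445
```

```bash
python3 go.py p -55 -27 19
python3 - <<'E'
from h import *
grab("wrist","w24")
im=grab("top","top24")[1]
cv2.imwrite("pics/top24z.png",cv2.resize(im[150:330,260:500,::-1],None,fx=3,fy=3))
E
```

```text
tcp [ 0.4445 -0.3344  0.0616] w 37.9 F [0.3 0.3 0.8] q6 -2.54 target [ 0.4437 -0.3345]
19 [-0.7 42.6 -0.2] [-0.002  0.002 -0.004]
```

View pics/w24.png

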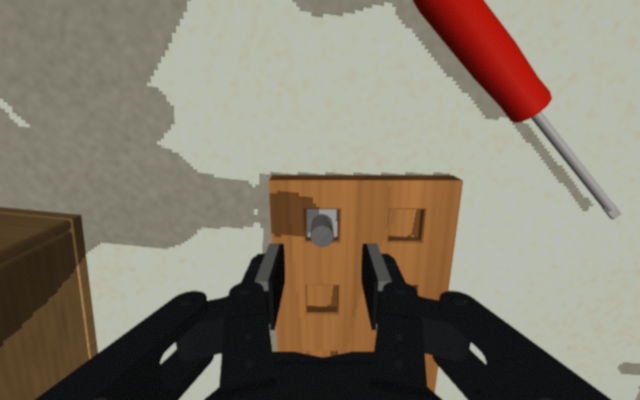

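View pics/top24z.png

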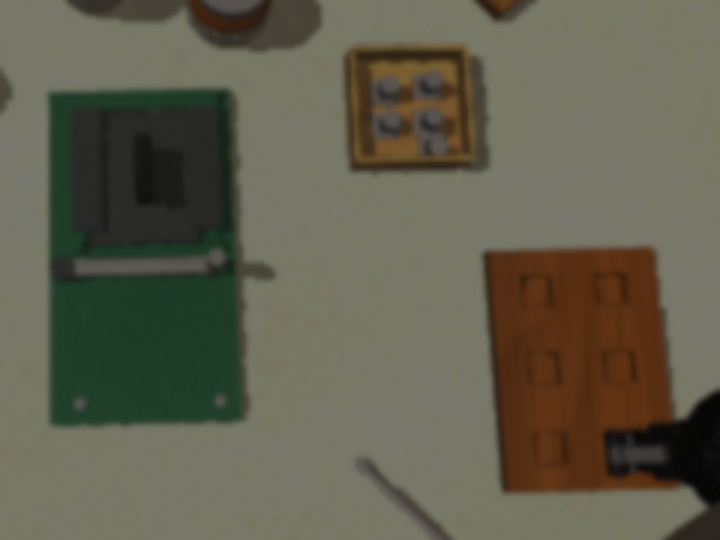

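Five studs are in the dish, the last one close against its neighbour. The press still looks right: latch shut, plate in. Now the last stud.

Call:
servo_tool([
  {"translation":[0,20,0],"turn":[0,0,0],"grip":0.1},
  {"translation":[-0.5,42.5,0],"turn":[0,0,0],"grip":0.1},
  {"translation":[-0.5,42.5,0],"turn":[0,0,0],"grip":1},
  {"translation":[-0.5,42.5,0],"turn":[0,0,0],"grip":1},
  {"translation":[-0.5,42.5,0],"turn":[0,0,0],"grip":1},
  {"translation":[-0.5,42.5,0],"turn":[0,0,0],"grip":1},
  {"translation":[-0.5,10,0],"turn":[0,0,0],"grip":1},
  {"translation":[-0.5,-30,0],"turn":[0,0,0],"grip":1},
])

```text
t: 35.2
eef_pos: [0.4445, -0.3336, 0.0924]
orientation: [-0.705, -0.037, 0.04, 0.707]
force: [0.1, -0.2, -0.5]
width: 0.146
```

```bash
python3 go.py d -25 16 80
```

```text
tcp [ 0.4445 -0.3336  0.0924] w 12.4 F [ 0.1 -0.2 -0.5] q6 -2.54 target [ 0.6504 -0.1581]
80 [223.8  11.9 152.2] [-0.003  0.004 -0.004]
```

Call:
servo_tool([
  {"translation":[40,-5,27],"turn":[0,0,0],"grip":1},
  {"translation":[80,-5,54],"turn":[0,0,0],"grip":1},
  {"translation":[120,-5,81],"turn":[0,0,0],"grip":1},
  {"translation":[160,-5,108],"turn":[0,0,0],"grip":1},
  {"translation":[200,5,136],"turn":[0,0,0],"grip":1},
  {"translation":[224,12,152],"turn":[0,0,0],"grip":1},
  {"translation":[224,12,152],"turn":[0,0,0],"grip":1},
  {"translation":[224,12,152],"turn":[0,0,0],"grip":1},
])

```text
t: 36.0
eef_pos: [0.6508, -0.158, 0.0802]
orientation: [-0.705, -0.037, 0.04, 0.707]
force: [-0.7, -0.5, 0.2]
width: 0.147
```

```bash
python3 go.py d -25 16 37
python3 - <<'E'
from h import *
grab("wrist","w25")
E
```

```text
tcp [ 0.6508 -0.158   0.0802] w 12.5 F [-0.7 -0.5  0.2] q6 -2.1 target [ 0.6504 -0.1581]
37 [-0.2 43.2 -0.2] [-0.003  0.005 -0.005]
```

View pics/w25.png

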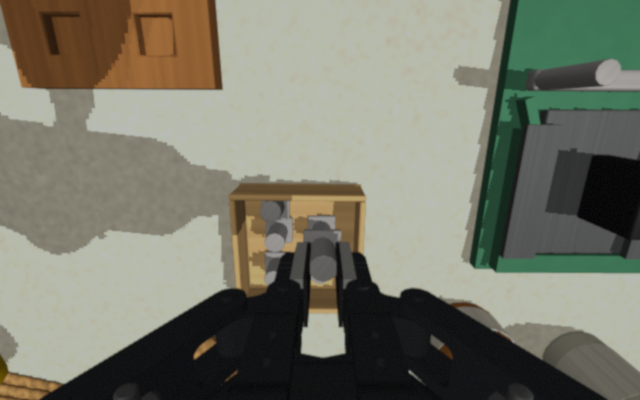

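Call:
servo_tool([
  {"translation":[0,25,1],"turn":[0,0,0],"grip":1},
  {"translation":[0,43,1],"turn":[0,0,0],"grip":1},
  {"translation":[0,43,1],"turn":[0,0,0],"grip":0.45},
  {"translation":[0,43,1],"turn":[0,0,0],"grip":0.45},
  {"translation":[0,43,1],"turn":[0,0,0],"grip":0.45},
  {"translation":[0,10,0],"turn":[0,0,0],"grip":0.45},
  {"translation":[-10,-30,0],"turn":[0,0,0],"grip":0.45},
  {"translation":[-50,-60,0],"turn":[0,0,0],"grip":0.45},
])

```text
t: 36.85
eef_pos: [0.6038, -0.1651, 0.1445]
orientation: [0.706, 0.039, -0.038, -0.706]
force: [-0.6, -1.2, 0.7]
width: 0.276
```

Call:
servo_tool([
  {"translation":[-40,-20,0],"turn":[0,0,0],"grip":0},
  {"translation":[-80,-30,0],"turn":[0,0,0],"grip":0},
  {"translation":[-100,-30,0],"turn":[0,0,0],"grip":0},
  {"translation":[-100,-30,0],"turn":[0,0,0],"grip":0},
  {"translation":[-100,-30,0],"turn":[0,0,0],"grip":0},
])

```text
t: 37.35
eef_pos: [0.5049, -0.1763, 0.1751]
orientation: [0.707, 0.04, -0.037, -0.706]
force: [1.5, -0.3, -0.5]
width: 0.496
```

Run:
```python
from slide import *
mc,im=grab("wrist","w26"); print(tcpR()[0])
grab("scene","sc26")
im=grab("top","top26")[1]
cv2.imwrite("pics/top26z.png",cv2.resize(im[110:330,250:500,::-1],None,fx=2.7,fy=2.7,interpolation=cv2.INTER_CUBIC))
im=cv2.imread("pics/sc26.png"); cv2.imwrite("pics/sc26z.png",cv2.resize(im[130:300,190:390],None,fx=3.5,fy=3.5,interpolation=cv2.INTER_CUBIC))
```

```text
[ 0.50520542 -0.1761416   0.1747805 ]
```

View pics/w26.png

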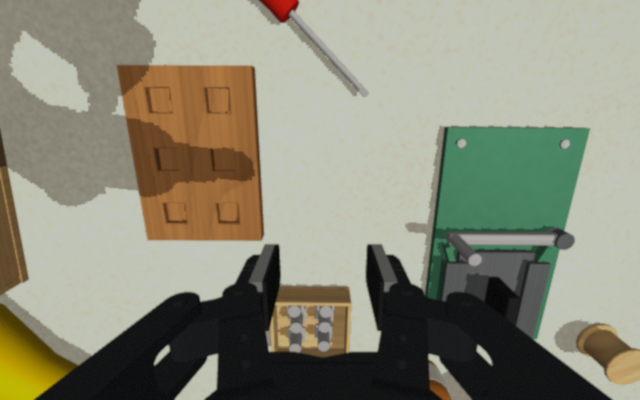

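View pics/top26z.png

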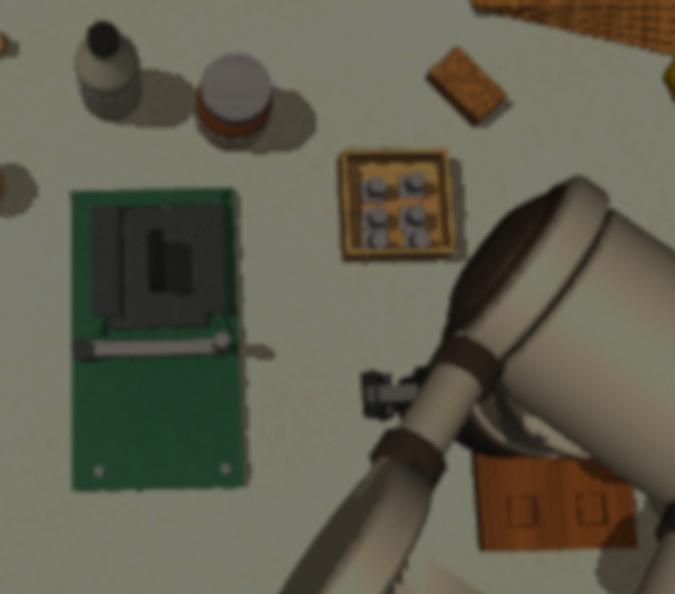

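View pics/sc26z.png

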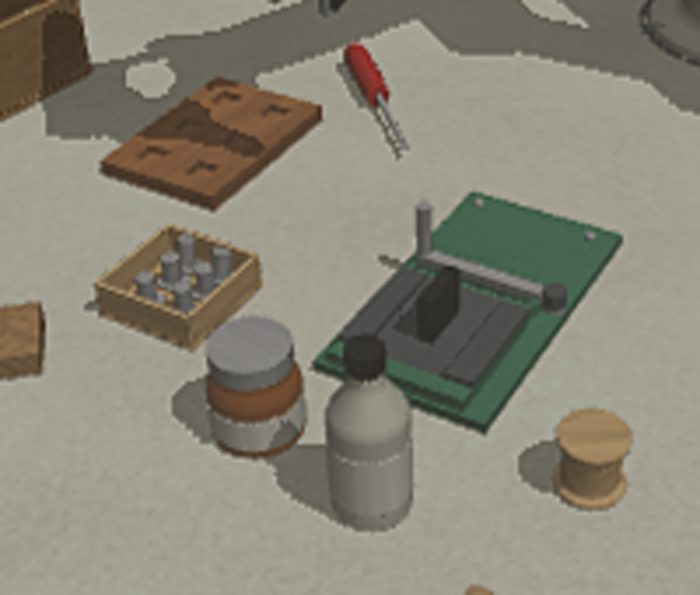

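All six studs stand in the dish, the tray is empty, the jar and bottle are upright, the plate is in and the latch is across the mouth. One last number check on the latch and plate.

Run:
```python
from slide import *
mc=cam("wrist"); p=np.array([.5575,.0149,.105]); im=cv2.imread("pics/w26.png")
for th in (0,.05,.1): print(th,proj(mc,s2w(p,(-14-110*np.sin(th),62-110*np.cos(th),67))).round(1))
big=cv2.resize(im[110:350,400:600],None,fx=3.5,fy=2.5,interpolation=cv2.INTER_CUBIC)
for q in [(3,-40,18),(3,40,18),(12,32,25.5),(12,-32,25.5),(-14,62,24),(-14,-48,67),(-125,72,10),(-125,-64,10)]:
    u=proj(mc,s2w(p,q))[0]; cv2.circle(big,(int((u[0]-400)*3.5),int((u[1]-110)*2.5)),3,(0,0,255),-1)
cv2.imwrite("pics/w26z.png",big)
```

```text
0 [[476.  261.4]]
0.05 [[477.1 255.8]]
0.1 [[478.6 250.2]]
```

View pics/w26z.png

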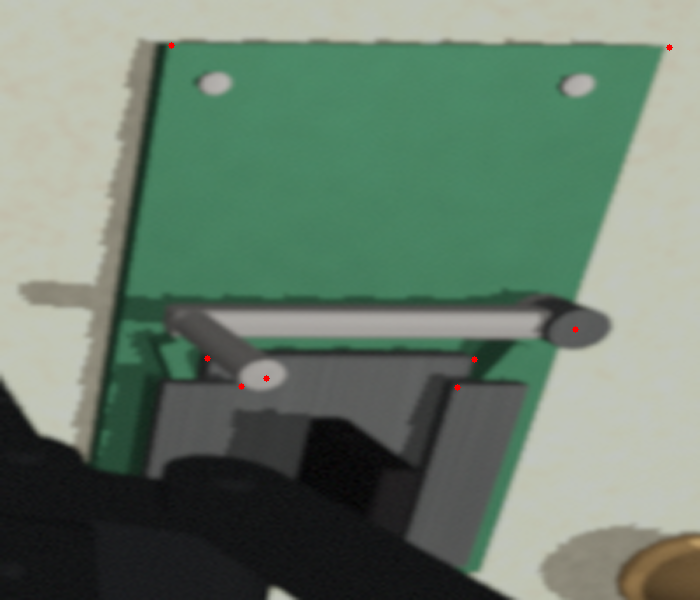

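The latch reads at most about 0.02 rad. The plate edge and the lip edge share the same 1–2 px offset, so the plate is home. Handing in.

```bash
python3 -c "
from plant import job_done; print(job_done())"
```

```text
the job is handed in; nothing more can be done
None
```

The stud press is ready and I handed the job in at about 37.5 s of the 210 s allowed. I swung the latch open by its pin, slid the plate home, swung the latch shut behind it, then moved all six studs one by one from the tray into the dish.

My last checks from the wrist, top and scene cameras, taken just before hand-in:
- **Plate:** it stopped against the end stop and did not move under about 20 N. Its rear edge is within about 1–2 mm of the home position, and the lip edges show the same offset.
- **Latch:** within about 0.02 rad of shut.
- **Studs:** all six are in the dish and every tray pocket is empty. The fifth looked slightly tilted against its neighbour when I dropped it; all six stood upright in the last picture.
- **Glue jar and dye bottle:** upright and untouched.

Two readings disagreed with the rest:
- **Plate height in the grip:** the wrist camera put the plate about 5 mm lower in the grip than the arm readings did. Touching the bed confirmed the arm readings.
- **Slot edge prediction:** one prediction was off because the arm was still settling when I used its pose. It agreed once I used the pose at the moment of the picture.

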